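Restock and prime the tea-brick feeder

ROBOT

A 6-joint arm with a two-finger parallel gripper is mounted at the origin on the work surface. World frame = base frame: x ahead of the robot, y to its left, z up, the work surface at z = 0. Lengths are in m, angles in rad, forces in N, time in s.
With the tool pointing down it reaches from about 0.325 to 0.925 m from the base axis. Payload 3.1 kg.
Tool frame: the origin (TCP) lies on the centre line of the jaws, within the pads' length; the fingertips stand 25 mm ahead of it and the grasp point (between the pads) lies 6 mm ahead of it (env.tips_ahead is the distance from the TCP to the fingertips, in m); z points along the fingers, y is the direction in which the jaws open and shut (so a half turn about z gives the same grasp; the last joint's range is limited). The gripper opens to 85 mm and grips with 20 to 120 N. Pads are 22 mm wide; open, the fingers measure 114 mm over their backs; the gripper's body (76 mm by 85 mm) begins 54 mm behind the grasp point. The pads swing forward as they close: fully open they stand 13 mm farther back than shut.
Start: joints at [-1.246, 0.217, 1.613, -0, 1.311, -0.112], TCP at [0.264, -0.566, 0.256] pointing down, gripper open.
Joint ranges: [-2.75, 2.75], [-0.78, 2.1], [0.31, 2.55], [-1.13, 4.27], [0.13, 2.63], [-2.58, 2.58]. Speed limits (rad/s): [2.79, 2.79, 3.14, 3.14, 3.14, 3.14].

INTERFACE

Orientations are given as a unit quaternion [x, y, z, w].
In Python, from rig import env, viewer gives the robot as it stands. The module is installed in compiled form; this text tells all that it offers.
- The arm moves only by the tool drive_tool, never from a script. Its argument "commands" is a list of rows, each an object of numbers: "fingers": the closure, from 0 (fully open) to 1 (shut); "dx", "dy", "dz": the shift along the world's x, y, z in m; "yaw": the turn about the world's z in rad. In form: [{"fingers": .., "dx": .., "dy": .., "dz": .., "yaw": ..}, ...]. A call has 1 to 12 rows; each row shifts and turns the pose as measured when the row begins; what a row does not reach is not made up. A row lasts 1/8 s, in which the tool goes at most 62.5 mm and 10.7 degrees, less where a joint would pass 70% of its speed; a pose out of reach is approached as far as the arm can. A call with a gripper value outside its range is refused whole. The fingers move at their own pace and stop on an object; "squeeze" is the grip in N (left out, the last holds). Time passes only in rows, so rows that do not move let the fingers close. It gives the time, the measured TCP pose, the force and the opening at its end, in the units of the state.
- env.read_state(): the state, without advancing time (a new reading comes with each control period).
- viewer.get_image(name): name is "scene" or "top" or "wrist"; returns the picture (400x640x3 uint8, red, green, blue); there is no depth.
- viewer.camera_params(name): a dict with "K" (3x3 intrinsics, pixels), "T" (4x4, takes a point from camera to world coordinates); the wrist camera has in their place "T_tool_cam" (4x4, takes a point from camera to tool coordinates, whose origin is the TCP and whose axes are the flange's). Camera axes: x right, y up, looking along -z (the intrinsics and any distortion apply to the point x, -y, -z); pixel columns grow to the right and rows downward; lengths in m; the calibration is good to about 2 mm. The wrist camera is an equidistant fisheye: a pixel r from the principal point sees the ray r / f radians off the axis. A picture is of the moment at which its call begins: read the wrist's pose just before it. camera_params takes no time and is no camera call.
- env.sign_off(): hands the job in, once; it reports no verdict.
The state is a dict: "clock": time; "q": joint angles; "dq": joint speeds; "tau": joint torques, N m; "position": TCP position; "ee_rot": TCP orientation; "force": force on the tool from outside, world axes, zero at the start; "wrist_torque": the same for the moment, N m; "gripper_width": finger opening in m.
Only numpy, scipy, OpenCV 4.12 (cv2) and the standard library are available. Lean on these libraries where they do the work, as an engineer would, in place of code of your own. Each camera call takes 0.05 s, during which the arm holds its last target. There are 200 camera calls.

TASK

Get the tea-brick feeder ready: first clear every spent black brick out of its pockets into the empty orange tray, then seat every fresh red-banded brick flat and fully down in a pocket of its own. Then prime the feeder: push the sprung feed arm round until its yellow pointer points at the red flag, hold it there for a good second, and ease it back to its rest stop without letting it snap back. Do not knock over the cup or the tea tin.

Things in the scene. Friction and masses are not known exactly. Their poses are not given: they have to be found in the camera images.
- feeder: Tea-brick feeder, fixed. Origin: on the counter under the middle of its aluminium nest (134 x 330 mm); x away from the robot, y to the robot's left. Three pockets side by side along y, 105 mm apart, long sides along x. Behind the nest (x 68 to 148 mm) a black housing 55 mm high; right of it (y -165 to -375 mm) a white plate 12 mm thick with a scale and the feed arm.
- pocket_left (a point): Point on the pocket's floor in the middle of the left (+y) pocket of the feeder; axes as feeder. A pocket is 114 (x) x 52 (y) mm and 12 mm deep, its floor is 10 mm and its rim 22 mm above the counter
- pocket_mid (a point): Point on the pocket's floor in the middle of the middle pocket of the feeder; axes as feeder. A pocket is 114 (x) x 52 (y) mm and 12 mm deep, its floor is 10 mm and its rim 22 mm above the counter
- pocket_right (a point): Point on the pocket's floor in the middle of the right (-y) pocket of the feeder; axes as feeder. A pocket is 114 (x) x 52 (y) mm and 12 mm deep, its floor is 10 mm and its rim 22 mm above the counter
- feed_arm (a joint): Angle (rad) of the blue sprung feed arm about its vertical hinge. 0: rest stop, pointing to the feeder's -x (at the robot). Grows to 1.35 counter-clockwise seen from above: the end swings to -y, then away from the robot. A spring returns it: 0.24 Nm at rest, 0.6 Nm more per rad (3 to 8 N at the knob). Let go from far out, it snaps back at over 4 rad/s.
- feed_hinge (a point): Point on the hinge axis of the feed arm, 30 mm above the counter; axes as feeder.
- feed_knob (a point): Top centre of the black upright round knob on the feed arm, by which it is pushed: diameter 22 mm, from 46 to 101 mm above the counter, 95 mm from the hinge axis. It turns with the arm.
- pointer_tip (a point): End of the yellow pointer of the feed arm, 125 mm from the hinge axis, 37 mm above the counter.
- flag_tip (a point): Where the pointer tip is when it points at the red flag: 125 mm from the hinge axis, 37 mm above the counter. The flag is a fixed red block on the scale, 12 mm wide, reaching 128 to 154 mm from the hinge axis, its top 34 mm above the counter; it stands at an arm angle of 0.5 to 1.0 rad.
- orange_tray: Low orange tray, fixed, 220 x 160 mm outside, rim 18 mm high, walls and floor 5 mm thick. Origin: centre of its underside; x along its 220 mm side.
- fresh0: A fresh pressed tea brick, olive green-brown with a red paper band round its middle, 110 x 48 x 40 mm, about 0.25 kg. Origin: centre of its underside; x along its 110 mm length, z up. It starts flat on the counter between the robot and the feeder. May be absent (None).
- fresh1: A fresh pressed tea brick, olive green-brown with a red paper band round its middle, 110 x 48 x 40 mm, about 0.25 kg. Origin: centre of its underside; x along its 110 mm length, z up. It starts flat on the counter between the robot and the feeder. May be absent (None).
- fresh2: A fresh pressed tea brick, olive green-brown with a red paper band round its middle, 110 x 48 x 40 mm, about 0.25 kg. Origin: centre of its underside; x along its 110 mm length, z up. It starts flat on the counter between the robot and the feeder. May be absent (None).
- spent0: A spent tea brick, nearly black without a band, 110 x 48 x 40 mm, about 0.25 kg. Origin: centre of its underside; x along its length, z up. If present it starts lying in the left pocket, standing 28 mm out of it. May be absent (None).
- spent1: A spent tea brick, nearly black without a band, 110 x 48 x 40 mm, about 0.25 kg. Origin: centre of its underside; x along its length, z up. If present it starts lying in the middle pocket, standing 28 mm out of it. May be absent (None).
- spent2: A spent tea brick, nearly black without a band, 110 x 48 x 40 mm, about 0.25 kg. Origin: centre of its underside; x along its length, z up. If present it starts lying in the right pocket, standing 28 mm out of it. May be absent (None).
- cup: Bystander: clear plastic cup, diameter 72 mm, 85 mm high. Origin: centre of its underside. It stands upright on the counter and must stay standing.
- tea_tin: Bystander: green tea tin with a red label and steel lid, diameter 76 mm, 110 mm high. Origin: centre of its underside. It stands upright on the counter and must stay standing.

How it is judged:
By the outcome, as a careful person would: the job done as asked, in the order asked, and still so for the second after the job is handed in, with the robot touching nothing.
Of fresh0, fresh1, fresh2 only 2 to 3 are there at a start; the rules pass over those that are not, and their reading is None.
Of spent0, spent1, spent2 only 2 to 2 are there at a start; the rules pass over those that are not, and their reading is None.
At some moment in a run one of fresh0, fresh1, fresh2 may be knocked a few centimetres aside while the robot is not near it.
It also fails if it takes over 208 s, if anything falls off the work surface, if the arm or the gripper's body presses on something with over 40 N, if the wrist force passes 120 N, or if a joint passes its speed limit or range.

## Working session

There is one attempt and no reset: what is moved stays moved. The work goes in short steps, Python scripts to look and compute and a tool call to move; the robot and the scene stay as the last step left them, time stands still between calls to the robot, and variables do not carry over. Pictures are saved under pics/ and viewed, about 12 in all and at most 16, crops included, and the job is handed in when it is done.

Besides the shell and the picture viewer there is one more tool, called after "Call:" as name([rows], argument=value, ...), one row to a line, values as JSON. drive_tool: Moves the arm, as the interface text tells. Its arguments: {"type":"object","properties":{"commands":{"type":"array","items":{"type":"object","properties":{"fingers":{"type":"number"},"dx":{"type":"number"},"dy":{"type":"number"},"dz":{"type":"number"},"yaw":{"type":"number"}}}},"squeeze":{"type":"number"}},"required":["commands"]}

```bash
mkdir -p pics; ls; cat > h.py <<'E'
import numpy as np, cv2
from rig import env, viewer
def shot(n,f):
    im=viewer.get_image(n); cv2.imwrite('pics/'+f+'.png',im[...,::-1]); return im
def ray(n,u,v):
    p=viewer.camera_params(n);K=np.array(p['K']);T=np.array(p['T'])
    d=np.linalg.inv(K)@[u,v,1]; d=T[:3,:3]@[d[0],-d[1],-d[2]]
    return T[:3,3],d
def onz(n,u,v,z):
    o,d=ray(n,u,v); return o+d*(z-o[2])/d[2]
def proj(n,P):
    p=viewer.camera_params(n);K=np.array(p['K']);T=np.linalg.inv(np.array(p['T']))
    c=T[:3,:3]@np.array(P)+T[:3,3]; c=K@[c[0],-c[1],-c[2]]; return c[:2]/c[2]
E
python3 - <<'E'
from h import *
for n in('scene','top'):
    shot(n,n+'0'); print(viewer.camera_params(n))
print(viewer.camera_params('wrist')); print(env.read_state())
E
```

```text
pics
{'K': array([[476.91989866,   0.        , 327.61479848],
       [  0.        , 476.91989866, 201.33142724],
       [  0.        ,   0.        ,   1.        ]]), 'T': array([[ 0.17010232, -0.80315632,  0.57096858,  1.2100237 ],
       [ 0.98532666,  0.14686889, -0.08695342, -0.12949511],
       [-0.01402034,  0.57738155,  0.81635408,  1.00010398],
       [ 0.        ,  0.        ,  0.        ,  1.        ]])}
{'K': array([[467.09155659,   0.        , 320.25618972],
       [  0.        , 467.09155659, 200.29726456],
       [  0.        ,   0.        ,   1.        ]]), 'T': array([[-0.00430205,  0.9826237 , -0.18555903,  0.3548681 ],
       [-0.99988232, -0.00149439,  0.01526801, -0.02809569],
       [ 0.01472541,  0.18560288,  0.9825145 ,  1.2185978 ],
       [ 0.        ,  0.        ,  0.        ,  1.        ]])}
{'K': array([[309.70691629,   0.        , 312.53863429],
       [  0.        , 309.70691629, 195.45872548],
       [  0.        ,   0.        ,   1.        ]]), 'T_tool_cam': array([[ 5.57759672e-04,  9.52438284e-01,  3.04731035e-01,
         7.82165399e-02],
       [ 9.
[... 214 characters left out ...]
00,
         1.00000000e+00]])}
{'clock': 0.1, 'q': array([-1.24620587e+00,  2.17690811e-01,  1.61478979e+00, -1.80729024e-05,
        1.31131928e+00, -1.12185671e-01]), 'dq': array([ 0.00030441, -0.00125555, -0.00332284, -0.00136077, -0.00190491,
       -0.00040654]), 'tau': array([-4.07174384e-04, -3.98076260e+01, -3.04968739e+01, -2.20359907e-04,
        4.21142438e-03,  4.64654534e-06]), 'position': array([ 0.26418975, -0.56565486,  0.25508288]), 'ee_rot': array([ 9.76246855e-01,  2.16658395e-01, -1.25668379e-04, -1.09646999e-03]), 'force': array([-0.51753277, -0.23074218,  0.61627942]), 'wrist_torque': array([ 0.01846335, -0.0081539 ,  0.02773493]), 'gripper_width': 0.08496798890015776}
```

View pics/top0.png

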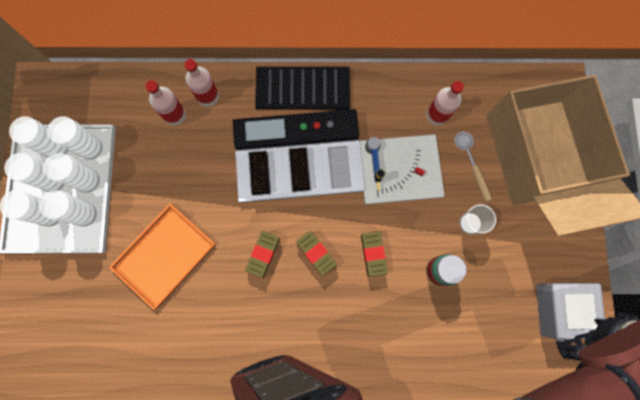

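View pics/scene0.png

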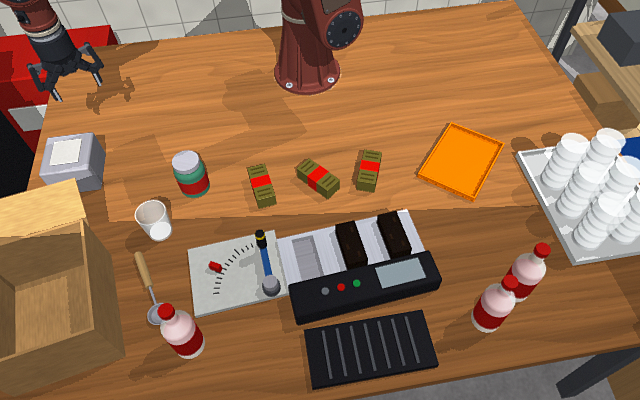

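The top view shows fresh bricks at about (263,254), (317,254) and (374,254). Spent bricks lie in the left (260,173) and mid (301,169) pockets, and the right pocket is empty. The tray is at (163,257), the flag at (420,171), the cup at (478,220) and the tin at (447,270). Next I'll measure them.

```bash
cat >> h.py <<'E'
def comps(m,amin):
    m=cv2.morphologyEx(m.astype(np.uint8),cv2.MORPH_CLOSE,np.ones((5,5)))
    cs,_=cv2.findContours(m,cv2.RETR_EXTERNAL,cv2.CHAIN_APPROX_NONE)
    return [c for c in cs if cv2.contourArea(c)>=amin]
def rect(c,z,n='top'):
    P=np.array([onz(n,*p,z)[:2] for p in c[:,0]],np.float32)
    (x,y),(w,h),a=cv2.minAreaRect(P)
    if w<h: w,h,a=h,w,a+90
    a=(a+90)%180-90
    return np.round([x,y,w,h],4),round(float(a),1)
def box(m,u0,u1,v0,v1):
    o=np.zeros(m.shape,bool);o[v0:v1,u0:u1]=m[v0:v1,u0:u1];return o
E
python3 - <<'E'
from h import *
im=cv2.imread('pics/top0.png');H,S,V=[c.astype(int) for c in cv2.split(cv2.cvtColor(im,cv2.COLOR_BGR2HSV))]
b=im.astype(int)
for p in [(260,173),(255,240),(263,254),(285,254),(345,215),(290,192),(163,257),(300,240),(345,150),(310,160),(377,160),(380,185)]: print(p,(H[p[1],p[0]],S[p[1],p[0]],V[p[1],p[0]]))
red=((H<6)|(H>174))&(S>170)&(V>120)
ol=(H>20)&(H<45)&(S>80)
print('fresh');[print(rect(c,.04)) for c in comps(box(red|ol,235,400,222,285),200)]
print('band');[print(rect(c,.04),rect(c,.04)) for c in comps(box(red,235,400,222,285),50)]
print('spent');[print(rect(c,.05)) for c in comps(box(V<60,244,318,146,197),300)]
print('nest');[print(rect(c,.022),cv2.boundingRect(c)) for c in comps(box((S<60)&(V>130),225,364,130,205),1000)]
print('plate');[print(rect(c,.012),cv2.boundingRect(c)) for c in comps(box((S<60)&(V>130),364,450,130,208),1000)]
print('tray');[print(rect(c,.018)) for c in comps(box((H<16)&(S>200)&(V>150),100,225,195,315),1000)]
print('flag');[print(rect(c,.034)) for c in comps(box(red,405,435,155,190),8)]
print('yel');[print(rect(c,.037),cv2.boundingRect(c)) for c in comps(box((H>20)&(H<35)&(S>130)&(V>150),365,400,150,200),3)]
# big crop
c=cv2.resize(im[130:300,230:450],None,fx=3.6,fy=3.5,interpolation=cv2.INTER_CUBIC);cv2.imwrite('pics/crop.png',c)
s=cv2.imread('pics/scene0.png');cv2.imwrite('pics/crops.png',cv2.resize(s[200:330,180:450],None,fx=2.9,fy=2.9,interpolation=cv2.INTER_CUBIC))
E
```

```text
(260, 173) (np.int64(15), np.int64(73), np.int64(21))
(255, 240) (np.int64(13), np.int64(133), np.int64(197))
(263, 254) (np.int64(0), np.int64(186), np.int64(228))
(285, 254) (np.int64(14), np.int64(137), np.int64(186))
(345, 215) (np.int64(12), np.int64(136), np.int64(133))
(290, 192) (np.int64(105), np.int64(10), np.int64(197))
(163, 257) (np.int64(13), np.int64(167), np.int64(250))
(300, 240) (np.int64(26), np.int64(113), np.int64(122))
(345, 150) (np.int64(113), np.int64(7), np.int64(155))
(310, 160) (np.int64(125), np.int64(9), np.int64(172))
(377, 160) (np.int64(109), np.int64(147), np.int64(123))
(380, 185) (np.int64(20), np.int64(33), np.int64(187))
fresh
(array([ 0.4414, -0.1811,  0.1078,  0.0503]), 8.3)
(array([ 0.4431, -0.0348,  0.1079,  0.0492]), 37.0)
(array([0.4411, 0.1007, 0.107 , 0.0514]), -21.9)
band
(array([ 0.4418, -0.1811,  0.0504,  0.0312]), -82.2) (array([ 0.4418, -0.1811,  0.0504,  0.0312]), -82.2)
(array([0.4416, 0.1005, 0.0513, 0.0311]), 67.4) (array([0.4416, 0.1005, 0.0513, 0.0311]), 67.4)
(array([ 0.4438, -0.0343,  0.0494,  0.031 ]), -51.7) (array([ 0.4438, -0.0343,  0.0494,  0.031 ]), -51.7)
spent
(array([0.658 , 0.0078, 0.1108, 0.0429]), 4.9)
(array([0.657 , 0.1136, 0.1247, 0.0752]), 0.0)
nest
(array([0.6613, 0.0034, 0.343 , 0.1429]), -85.3) (235, 140, 129, 63)
plate
(array([ 0.6712, -0.2629,  0.2133,  0.1813]), -86.0) (364, 134, 81, 70)
tray
flag
(array([ 0.6566, -0.3064,  0.0198,  0.0086]), 62.3)
yel
```

View pics/crop.png

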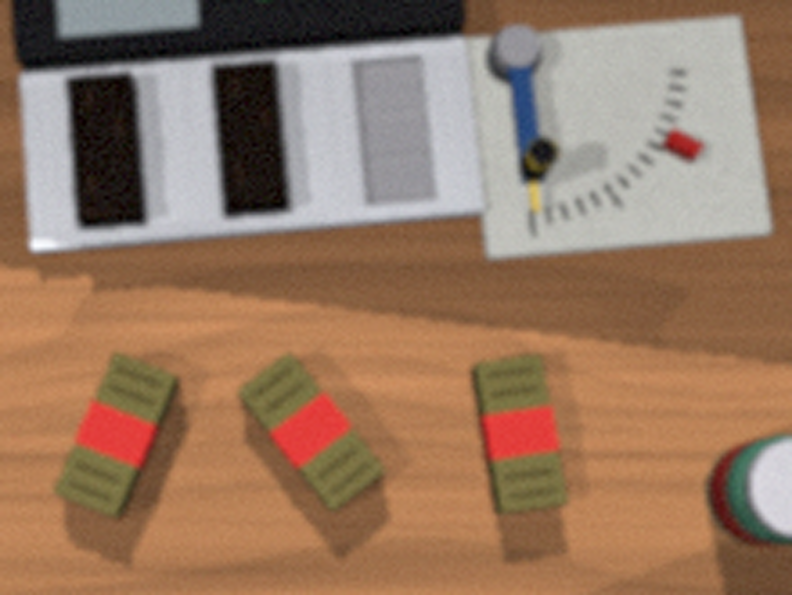

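Feeder yaw is about 4–5°. I'll look closer with the wrist camera, while also refining the corner and tray estimates.

Call:
drive_tool([
  {"fingers": 0,"dx": 0.028,"dy": 0.043,"dz": 0.005,"yaw": -0.03},
  {"dx": 0.028,"dy": 0.043,"dz": 0.005,"yaw": -0.03},
  {"dx": 0.028,"dy": 0.043,"dz": 0.005,"yaw": -0.03},
  {"dx": 0.028,"dy": 0.043,"dz": 0.005,"yaw": -0.03},
  {"dx": 0.028,"dy": 0.043,"yaw": -0.03},
  {"dx": 0.028,"dy": 0.043,"yaw": -0.03},
  {"dx": 0.028,"dy": 0.043,"yaw": -0.03},
  {"dx": 0.028,"dy": 0.043,"yaw": -0.03},
  {"dx": 0.028,"dy": 0.043,"yaw": -0.03},
  {"dx": 0.028,"dy": 0.043,"yaw": -0.03},
  {"dx": 0.028,"dy": 0.043,"yaw": -0.03},
  {"dx": 0.028,"dy": 0.043,"yaw": -0.03},
], squeeze=40)

```text
invalid input
```

Call:
drive_tool([
  {"dx": 0.02,"dy": 0.03},
  {"dx": 0},
  {"dx": 0},
])

```text
invalid input
```

```bash
cat >> h.py <<'E'
from scipy.spatial.transform import Rotation as R
def pose():
    s=env.read_state(); T=np.eye(4);T[:3,:3]=R.from_quat(s['ee_rot']).as_matrix();T[:3,3]=s['position'];return T
def tang(T): return np.degrees(np.arctan2(T[1,0],T[0,0]))
def won(T,u,v,z):
    p=viewer.camera_params('wrist');K=np.array(p['K']);C=T@np.array(p['T_tool_cam'])
    x,y=(u-K[0,2])/K[0,0],(v-K[1,2])/K[1,1];r=np.hypot(x,y)+1e-12;s=np.sin(r)/r
    d=C[:3,:3]@[x*s,-y*s,-np.cos(r)]
    return C[:3,3]+d*(z-C[2,3])/d[2]
def wrect(c,z,T):
    P=np.array([won(T,*p,z)[:2] for p in c[:,0]],np.float32)
    (x,y),(w,h),a=cv2.minAreaRect(P)
    if w<h: w,h,a=h,w,a+90
    return np.round([x,y,w,h],4),round(float((a+90)%180-90),1)
def hsv(f): return [c.astype(int) for c in cv2.split(cv2.cvtColor(cv2.imread('pics/'+f+'.png'),cv2.COLOR_BGR2HSV))]
E
python3 - <<'E'
from h import *
T=pose();np.save('T1.npy',T);shot('wrist','w1')
print(T.round(4),tang(T),env.read_state()['q'].round(3))
H,S,V=hsv('top0')
print('tray');[print(rect(c,.018),cv2.boundingRect(c)) for c in comps(box((H<18)&(S>150)&(V>210),100,225,195,315),300)]
for p in [(238.3,200.9),(363.3,191.4),(235.6,150.6),(359.2,140.9)]: print(onz('top',*p,.022).round(4))
E
```

```text
[[ 9.061e-01  4.230e-01 -7.000e-04  2.642e-01]
 [ 4.230e-01 -9.061e-01  2.100e-03 -5.657e-01]
 [ 2.000e-04 -2.200e-03 -1.000e+00  2.551e-01]
 [ 0.000e+00  0.000e+00  0.000e+00  1.000e+00]] 25.02568081675063 [-1.246  0.218  1.615 -0.     1.311 -0.112]
tray
(array([0.441 , 0.3587, 0.221 , 0.1611]), -41.3) (109, 204, 105, 105)
[0.5796 0.1664 0.022 ]
[ 0.6044 -0.1596  0.022 ]
[0.7154 0.1774 0.022 ]
[ 0.7424 -0.1516  0.022 ]
```

View pics/w1.png

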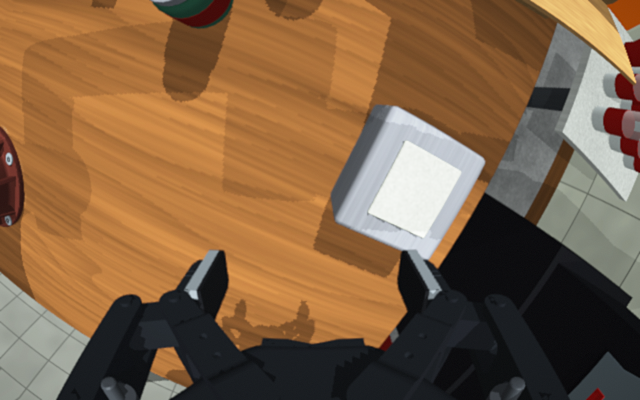

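The moves were refused, probably because every field is required. The wrist picture shows only the start area, with the tin at the top and no feeder. Retrying with full rows.

Call:
drive_tool([
  {"fingers": 0,"dx": 0.028,"dy": 0.043,"dz": 0.005,"yaw": -0.03},
  {"fingers": 0,"dx": 0.028,"dy": 0.043,"dz": 0.005,"yaw": -0.03},
  {"fingers": 0,"dx": 0.028,"dy": 0.043,"dz": 0.005,"yaw": -0.03},
  {"fingers": 0,"dx": 0.028,"dy": 0.043,"dz": 0.005,"yaw": -0.03},
  {"fingers": 0,"dx": 0.028,"dy": 0.043,"dz": 0,"yaw": -0.03},
  {"fingers": 0,"dx": 0.028,"dy": 0.043,"dz": 0,"yaw": -0.03},
  {"fingers": 0,"dx": 0.028,"dy": 0.043,"dz": 0,"yaw": -0.03},
  {"fingers": 0,"dx": 0.028,"dy": 0.043,"dz": 0,"yaw": -0.03},
  {"fingers": 0,"dx": 0.028,"dy": 0.043,"dz": 0,"yaw": -0.03},
  {"fingers": 0,"dx": 0.028,"dy": 0.043,"dz": 0,"yaw": -0.03},
  {"fingers": 0,"dx": 0.028,"dy": 0.043,"dz": 0,"yaw": -0.03},
  {"fingers": 0,"dx": 0.028,"dy": 0.043,"dz": 0,"yaw": -0.03},
], squeeze=40)

```text
clock: 1.65
position: [0.6045, -0.0341, 0.2715]
ee_rot: [1.0, 0.028, -0.0, -0.002]
force: [-0.1, -0.7, -0.1]
gripper_width: 0.0854
```

Call:
drive_tool([
  {"fingers": 0,"dx": 0.02,"dy": 0.04,"dz": 0,"yaw": 0},
  {"fingers": 0,"dx": 0,"dy": 0,"dz": 0,"yaw": 0},
  {"fingers": 0,"dx": 0,"dy": 0,"dz": 0,"yaw": 0},
])

```text
clock: 2.02
position: [0.6254, 0.0105, 0.2698]
ee_rot: [1.0, 0.031, -0.002, -0.002]
force: [-0.4, -0.8, 1.0]
gripper_width: 0.0856
```

```bash

python3 - <<'E'
from h import *
T=pose();np.save('T2.npy',T);shot('wrist','w2')
print(T.round(4),tang(T),env.read_state()['q'].round(3))
E
```

```text
[[ 0.9981  0.0618 -0.0035  0.6254]
 [ 0.0618 -0.9981  0.0045  0.0105]
 [-0.0032 -0.0047 -1.      0.2698]
 [ 0.      0.      0.      1.    ]] 3.5420987564140924 [-0.098  0.209  1.597  0.005  1.339  1.411]
```

View pics/w2.png

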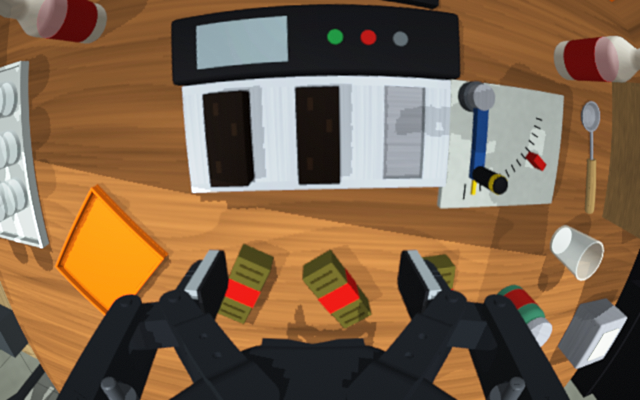

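The wrist view shows the spent bricks at about (228,138) and (319,134), the empty pocket at (404,132), the nest front edge along v≈190, and the pointer knob at (490,180). Fitting the edges now.

```bash

cat > fit.py <<'E'
from h import *
import sys
def edges(f,T,u0,u1,v0,v1,z=.022):
    "front edge of nest: per column strongest bright->dark drop"
    g=cv2.cvtColor(cv2.imread('pics/'+f+'.png'),cv2.COLOR_BGR2HSV)[...,1].astype(float)
    g=cv2.GaussianBlur(g,(5,5),0); d=np.diff(g,axis=0)
    P=[]
    for u in range(u0,u1,3):
        v=v0+np.argmax(d[v0:v1,u]); P.append(won(T,u,v+.5,z)[:2])
    return np.array(P)
E
python3 - <<'E'
from fit import *
T=np.load('T2.npy');H,S,V=hsv('w2')
P=edges('w2',T,200,435,175,205)
vx,vy,x0,y0=cv2.fitLine(P.astype(np.float32),cv2.DIST_HUBER,0,.001,.001).ravel()
print('front edge yaw',np.degrees(np.arctan2(-vx/vy,1)),x0,y0)
for n,m in(('spent',box(V<55,200,350,80,192)),):
    for c in comps(m,1000): print(n,wrect(c,.05,T),cv2.boundingRect(c))
for c in comps(box((V<185)&(V>100)&(S<60),382,428,80,185),800): print('pocket',wrect(c,.018,T),cv2.boundingRect(c))
b=cv2.imread('pics/w2.png')
red=((H<6)|(H>174))&(S>170)&(V>120)
for c in comps(box(red,515,550,145,175),20): print('flag',wrect(c,.034,T),cv2.boundingRect(c))
for uv in[(191,193),(183,88),(440,187)]: print(uv,won(T,*uv,.022).round(4))
print('knob',won(T,493,184,.101), 'hinge',won(T,477,96,.05))
cv2.imwrite('pics/c2.png',cv2.resize(b[70:215,170:570],None,fx=2,fy=2,interpolation=cv2.INTER_CUBIC))
E
```

```text
front edge yaw 5.074684 0.5940272 0.004670586
spent (array([0.6547, 0.1084, 0.1071, 0.0527]), 5.2) (203, 91, 51, 95)
spent (array([0.6635, 0.0085, 0.107 , 0.0457]), 5.0) (296, 87, 44, 97)
pocket (array([ 0.6718, -0.0976,  0.1146,  0.0528]), 5.2) (383, 86, 43, 93)
flag (array([ 0.6593, -0.3055,  0.0259,  0.011 ]), 63.6) (533, 155, 13, 15)
(191, 193) [0.5791 0.168  0.022 ]
(183, 88) [0.7138 0.1766 0.022 ]
(440, 187) [ 0.608  -0.1544  0.022 ]
knob [ 0.63687818 -0.18222876  0.101     ] hinge [ 0.72938112 -0.17429295  0.05      ]
```

View pics/c2.png

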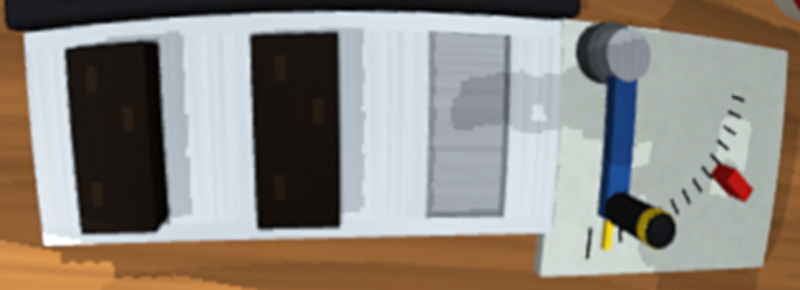

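Call:
drive_tool([
  {"fingers": 0,"dx": 0.009,"dy": 0.034,"dz": -0.05,"yaw": 0.012},
  {"fingers": 0,"dx": 0.009,"dy": 0.034,"dz": -0.05,"yaw": 0.012},
  {"fingers": 0,"dx": 0.009,"dy": 0.033,"dz": -0.05,"yaw": 0},
  {"fingers": 0,"dx": 0,"dy": 0,"dz": -0.015,"yaw": 0},
  {"fingers": 0,"dx": 0,"dy": 0,"dz": 0,"yaw": 0},
])

```text
clock: 2.7
position: [0.6533, 0.1049, 0.1041]
ee_rot: [0.999, 0.038, 0.002, -0.001]
force: [-0.2, 0.2, 0.5]
gripper_width: 0.0855
```

```bash
python3 - <<'E'
from h import *
T=pose();print(T[:3,3].round(4),tang(T))
E
```

```text
[0.6533 0.1049 0.1041] 4.319688046753776
```

Call:
drive_tool([
  {"fingers": 0,"dx": 0,"dy": 0.0075,"dz": -0.002,"yaw": 0.012},
  {"fingers": 0,"dx": 0,"dy": 0,"dz": -0.025,"yaw": 0},
  {"fingers": 0,"dx": 0,"dy": 0,"dz": -0.022,"yaw": 0},
  {"fingers": 0,"dx": 0,"dy": 0,"dz": 0,"yaw": 0},
])

```text
clock: 3.2
position: [0.6589, 0.1095, 0.0625]
ee_rot: [0.999, 0.042, 0.009, -0.001]
force: [-1.3, -0.3, -0.1]
gripper_width: 0.0855
```

Call:
drive_tool([
  {"fingers": 1,"dx": 0,"dy": 0,"dz": 0,"yaw": 0},
  {"fingers": 1,"dx": 0,"dy": 0,"dz": 0,"yaw": 0},
  {"fingers": 1,"dx": 0,"dy": 0,"dz": 0,"yaw": 0},
  {"fingers": 1,"dx": 0,"dy": 0,"dz": 0,"yaw": 0},
  {"fingers": 1,"dx": 0,"dy": 0,"dz": 0,"yaw": 0},
  {"fingers": 1,"dx": 0,"dy": 0,"dz": 0,"yaw": 0},
])

```text
clock: 3.95
position: [0.6607, 0.1111, 0.0657]
ee_rot: [0.999, 0.042, 0.011, -0.002]
force: [0.3, 2.0, -0.6]
gripper_width: 0.0466
```

```bash
python3 - <<'E'
from h import *
T=pose();print(T[:3,3].round(4),tang(T),env.read_state()['q'].round(3))
E
```

```text
[0.6607 0.1111 0.0657] 4.795959579295387 [0.06  0.504 1.625 0.004 0.991 1.545]
```

The grip is too high, with only the tips on the brick. Reopening to go lower.

Call:
drive_tool([
  {"fingers": 0,"dx": -0.002,"dy": 0,"dz": 0,"yaw": 0},
  {"fingers": 0,"dx": -0.003,"dy": 0,"dz": 0,"yaw": 0},
  {"fingers": 0,"dx": -0.003,"dy": 0,"dz": -0.01,"yaw": 0},
  {"fingers": 0,"dx": -0.002,"dy": 0.001,"dz": -0.008,"yaw": 0},
])

```text
clock: 4.45
position: [0.6515, 0.1107, 0.0483]
ee_rot: [0.999, 0.042, 0.013, -0.001]
force: [-0.1, 0.7, -0.0]
gripper_width: 0.0852
```

```bash
python3 - <<'E'
from h import *
T=pose();print(T.round(4),tang(T),env.read_state()['q'].round(3))
E
```

```text
[[ 9.962e-01  8.350e-02  2.500e-02  6.515e-01]
 [ 8.340e-02 -9.965e-01  2.900e-03  1.107e-01]
 [ 2.510e-02 -8.000e-04 -9.997e-01  4.830e-02]
 [ 0.000e+00  0.000e+00  0.000e+00  1.000e+00]] 4.786641400245814 [0.062 0.511 1.654 0.002 0.951 1.548]
```

Call:
drive_tool([
  {"fingers": 1,"dx": 0.001,"dy": 0,"dz": 0,"yaw": 0.002},
  {"fingers": 1,"dx": 0,"dy": 0,"dz": 0,"yaw": 0},
  {"fingers": 1,"dx": 0,"dy": 0,"dz": 0,"yaw": 0},
  {"fingers": 1,"dx": 0,"dy": 0,"dz": 0,"yaw": 0},
  {"fingers": 1,"dx": 0,"dy": 0,"dz": 0,"yaw": 0},
])

```text
clock: 5.08
position: [0.6515, 0.1106, 0.0467]
ee_rot: [0.999, 0.043, 0.011, -0.001]
force: [0.4, -0.0, -0.8]
gripper_width: 0.0476
```

```bash
python3 - <<'E'
from h import *
T=pose();print(T.round(4),tang(T),env.read_state()['force'])
E
```

```text
[[ 9.961e-01  8.570e-02  2.250e-02  6.515e-01]
 [ 8.570e-02 -9.963e-01  2.600e-03  1.106e-01]
 [ 2.260e-02 -7.000e-04 -9.997e-01  4.670e-02]
 [ 0.000e+00  0.000e+00  0.000e+00  1.000e+00]] 4.9172499766962 [ 0.39012765 -0.0365677  -0.84062539]
```

Call:
drive_tool([
  {"fingers": 1,"dx": 0,"dy": 0,"dz": 0.03,"yaw": 0},
  {"fingers": 1,"dx": 0,"dy": 0,"dz": 0.05,"yaw": 0},
  {"fingers": 1,"dx": -0.031,"dy": 0.035,"dz": 0.03,"yaw": 0.095},
  {"fingers": 1,"dx": -0.031,"dy": 0.035,"dz": 0,"yaw": 0.095},
  {"fingers": 1,"dx": -0.031,"dy": 0.035,"dz": 0,"yaw": 0.095},
  {"fingers": 1,"dx": -0.031,"dy": 0.035,"dz": 0,"yaw": 0.095},
  {"fingers": 1,"dx": -0.031,"dy": 0.035,"dz": 0,"yaw": 0.095},
  {"fingers": 1,"dx": -0.031,"dy": 0.035,"dz": 0,"yaw": 0.095},
  {"fingers": 1,"dx": -0.031,"dy": 0.035,"dz": 0,"yaw": 0.095},
  {"fingers": 1,"dx": -0.031,"dy": 0.035,"dz": 0,"yaw": 0.095},
  {"fingers": 1,"dx": 0,"dy": 0,"dz": 0,"yaw": 0},
])

```text
clock: 6.45
position: [0.391, 0.3961, 0.1548]
ee_rot: [0.907, 0.42, 0.008, -0.005]
force: [1.2, 0.1, -2.6]
gripper_width: 0.0472
```

```bash
cat > st.py <<'E'
from h import *
import sys
T=pose();s=env.read_state();print(T[:3,3].round(4),'ang',tang(T).round(2),'tilt',T[:2,2].round(3),'w',round(s['gripper_width'],4),'F',s['force'].round(1),'t',s['clock'])
if len(sys.argv)>1:
    x,y,z,a=map(float,sys.argv[1:5]); print('need',(np.array([x,y,z])-T[:3,3]).round(4),'yaw',np.radians(a-tang(T)).round(3))
E
python3 st.py .4035 .3917 .047 48.7
```

```text
[0.391  0.3961 0.1548] ang 49.71 tilt [0.009 0.016] w 0.0472 F [ 1.2  0.1 -2.6] t 6.45
need [ 0.0125 -0.0044 -0.1078] yaw -0.018
```

Call:
drive_tool([
  {"fingers": 1,"dx": 0.006,"dy": -0.002,"dz": -0.035,"yaw": -0.01},
  {"fingers": 1,"dx": 0.006,"dy": -0.002,"dz": -0.035,"yaw": -0.01},
  {"fingers": 1,"dx": 0,"dy": 0,"dz": -0.02,"yaw": 0},
  {"fingers": 1,"dx": 0,"dy": 0,"dz": 0,"yaw": 0},
])

```text
clock: 6.95
position: [0.404, 0.3904, 0.0624]
ee_rot: [0.912, 0.41, 0.008, -0.004]
force: [-0.6, -0.4, -3.0]
gripper_width: 0.0476
```

```bash
python3 st.py .4035 .3917 .044 48.7
```

```text
[0.404  0.3904 0.0624] ang 48.47 tilt [0.011 0.015] w 0.0476 F [-0.6 -0.4 -3. ] t 6.95
need [-0.0005  0.0013 -0.0184] yaw 0.004
```

Call:
drive_tool([
  {"fingers": 1,"dx": 0,"dy": 0.001,"dz": -0.011,"yaw": 0},
  {"fingers": 1,"dx": 0,"dy": 0,"dz": -0.007,"yaw": 0},
  {"fingers": 1,"dx": 0,"dy": 0,"dz": -0.001,"yaw": 0},
])

```text
clock: 7.32
position: [0.406, 0.3919, 0.0444]
ee_rot: [0.912, 0.41, 0.01, -0.005]
force: [0.9, 0.4, -2.7]
gripper_width: 0.0474
```

Call:
drive_tool([
  {"fingers": 0,"dx": 0,"dy": 0,"dz": 0,"yaw": 0},
  {"fingers": 0,"dx": 0,"dy": 0,"dz": 0,"yaw": 0},
  {"fingers": 0,"dx": 0,"dy": 0,"dz": 0,"yaw": 0},
  {"fingers": 0,"dx": 0,"dy": 0,"dz": 0.04,"yaw": 0},
  {"fingers": 0,"dx": 0,"dy": 0,"dz": 0.05,"yaw": 0},
  {"fingers": 0,"dx": 0.03,"dy": -0.045,"dz": 0.03,"yaw": -0.095},
  {"fingers": 0,"dx": 0.03,"dy": -0.045,"dz": 0,"yaw": -0.095},
  {"fingers": 0,"dx": 0.03,"dy": -0.045,"dz": 0,"yaw": -0.095},
  {"fingers": 0,"dx": 0.03,"dy": -0.045,"dz": 0,"yaw": -0.095},
  {"fingers": 0,"dx": 0.03,"dy": -0.045,"dz": 0,"yaw": -0.095},
  {"fingers": 0,"dx": 0.03,"dy": -0.045,"dz": 0,"yaw": -0.095},
  {"fingers": 0,"dx": 0.03,"dy": -0.045,"dz": 0,"yaw": -0.095},
])

```text
clock: 8.82
position: [0.6242, 0.0731, 0.1779]
ee_rot: [0.996, 0.083, 0.021, -0.001]
force: [0.5, -0.2, 0.4]
gripper_width: 0.0855
```

Call:
drive_tool([
  {"fingers": 0,"dx": 0.03,"dy": -0.04,"dz": 0,"yaw": -0.06},
  {"fingers": 0,"dx": 0.01,"dy": -0.01,"dz": 0,"yaw": -0.02},
  {"fingers": 0,"dx": 0,"dy": 0,"dz": 0,"yaw": 0},
])

```text
clock: 9.2
position: [0.6673, 0.018, 0.1792]
ee_rot: [0.999, 0.04, 0.022, 0.0]
force: [-0.1, -0.1, 0.6]
gripper_width: 0.0857
```

```bash
python3 st.py .662 .007 .050 5
```

```text
[0.6673 0.018  0.1792] ang 4.54 tilt [0.045 0.001] w 0.0857 F [-0.1 -0.1  0.6] t 9.2
need [-0.0053 -0.011  -0.1292] yaw 0.008
```

Tool tilt (radial) is building up: 0.045 rad. I'll run a short test to learn what changes it.

Call:
drive_tool([
  {"fingers": 0,"dx": 0,"dy": 0,"dz": 0,"yaw": 0},
  {"fingers": 0,"dx": 0,"dy": 0,"dz": 0,"yaw": 0},
  {"fingers": 0,"dx": 0,"dy": 0,"dz": 0,"yaw": 0},
  {"fingers": 0,"dx": 0,"dy": 0,"dz": 0,"yaw": 0},
  {"fingers": 0,"dx": 0,"dy": 0,"dz": 0,"yaw": 0},
  {"fingers": 0,"dx": 0,"dy": 0,"dz": 0,"yaw": 0},
])

```text
clock: 9.95
position: [0.6646, 0.0232, 0.1791]
ee_rot: [0.999, 0.043, 0.021, -0.0]
force: [-0.1, 0.1, 0.7]
gripper_width: 0.0856
```

```bash
python3 st.py .662 .007 .050 5
```

```text
[0.6646 0.0232 0.1791] ang 4.92 tilt [0.043 0.003] w 0.0856 F [-0.1  0.1  0.7] t 9.95
need [-0.0026 -0.0162 -0.1291] yaw 0.001
```

Call:
drive_tool([
  {"fingers": 0,"dx": -0.05,"dy": 0,"dz": 0,"yaw": 0},
  {"fingers": 0,"dx": -0.05,"dy": 0,"dz": 0,"yaw": 0},
  {"fingers": 0,"dx": -0.05,"dy": 0,"dz": 0,"yaw": 0},
])

```text
clock: 10.32
position: [0.5145, 0.0225, 0.1788]
ee_rot: [0.999, 0.043, 0.023, -0.0]
force: [-0.4, -0.0, 0.7]
gripper_width: 0.0852
```

```bash
python3 st.py .662 .007 .050 5
```

```text
[0.5145 0.0225 0.1788] ang 4.9 tilt [0.045 0.002] w 0.0852 F [-0.4 -0.   0.7] t 10.325
need [ 0.1475 -0.0155 -0.1288] yaw 0.002
```

Call:
drive_tool([
  {"fingers": 0,"dx": 0.02,"dy": 0,"dz": 0,"yaw": 0},
  {"fingers": 0,"dx": 0.02,"dy": 0,"dz": 0,"yaw": 0},
  {"fingers": 0,"dx": 0.02,"dy": 0,"dz": 0,"yaw": 0},
  {"fingers": 0,"dx": 0.02,"dy": 0,"dz": 0,"yaw": 0},
  {"fingers": 0,"dx": 0.02,"dy": 0,"dz": 0,"yaw": 0},
  {"fingers": 0,"dx": 0.02,"dy": 0,"dz": 0,"yaw": 0},
  {"fingers": 0,"dx": 0.02,"dy": 0,"dz": 0,"yaw": 0},
  {"fingers": 0,"dx": 0.01,"dy": 0,"dz": 0,"yaw": 0},
])

```text
clock: 11.32
position: [0.6701, 0.0224, 0.1768]
ee_rot: [0.999, 0.042, 0.021, -0.0]
force: [-0.2, 0.6, -0.4]
gripper_width: 0.0851
```

```bash
python3 st.py .662 .007 .050 5
```

```text
[0.6701 0.0224 0.1768] ang 4.86 tilt [0.041 0.003] w 0.0851 F [-0.2  0.6 -0.4] t 11.325
need [-0.0081 -0.0154 -0.1268] yaw 0.002
```

Call:
drive_tool([
  {"fingers": 0,"dx": 0,"dy": 0,"dz": 0.05,"yaw": 0},
  {"fingers": 0,"dx": 0,"dy": 0,"dz": 0.05,"yaw": 0},
  {"fingers": 0,"dx": 0,"dy": 0,"dz": 0.05,"yaw": 0},
])

```text
clock: 11.7
position: [0.6686, 0.0224, 0.322]
ee_rot: [0.999, 0.042, 0.013, -0.001]
force: [0.6, -0.1, -0.3]
gripper_width: 0.0852
```

```bash
python3 st.py
```

```text
[0.6686 0.0224 0.322 ] ang 4.84 tilt [0.026 0.004] w 0.0852 F [ 0.6 -0.1 -0.3] t 11.7
```

Call:
drive_tool([
  {"fingers": 0,"dx": 0,"dy": 0,"dz": -0.015,"yaw": 0},
  {"fingers": 0,"dx": 0,"dy": 0,"dz": -0.015,"yaw": 0},
  {"fingers": 0,"dx": 0,"dy": 0,"dz": -0.015,"yaw": 0},
  {"fingers": 0,"dx": 0,"dy": 0,"dz": -0.015,"yaw": 0},
  {"fingers": 0,"dx": 0,"dy": 0,"dz": -0.015,"yaw": 0},
  {"fingers": 0,"dx": 0,"dy": 0,"dz": -0.015,"yaw": 0},
  {"fingers": 0,"dx": 0,"dy": 0,"dz": -0.015,"yaw": 0},
  {"fingers": 0,"dx": 0,"dy": 0,"dz": -0.015,"yaw": 0},
  {"fingers": 0,"dx": 0,"dy": 0,"dz": -0.015,"yaw": 0},
  {"fingers": 0,"dx": 0,"dy": 0,"dz": -0.015,"yaw": 0},
])

```text
clock: 12.95
position: [0.6706, 0.0223, 0.1655]
ee_rot: [0.999, 0.042, 0.016, -0.001]
force: [-0.5, 0.5, -0.1]
gripper_width: 0.0851
```

```bash
python3 st.py
```

```text
[0.6706 0.0223 0.1655] ang 4.84 tilt [0.031 0.003] w 0.0851 F [-0.5  0.5 -0.1] t 12.95
```

Call:
drive_tool([
  {"fingers": 0,"dx": 0,"dy": 0.03,"dz": 0,"yaw": 0.1},
  {"fingers": 0,"dx": 0,"dy": 0.03,"dz": 0,"yaw": 0.1},
  {"fingers": 0,"dx": 0,"dy": 0.03,"dz": 0,"yaw": 0.1},
  {"fingers": 0,"dx": 0,"dy": 0.03,"dz": 0,"yaw": 0.1},
])

```text
clock: 13.45
position: [0.6698, 0.1426, 0.1611]
ee_rot: [0.97, 0.244, 0.014, -0.004]
force: [0.3, 0.5, 0.5]
gripper_width: 0.0851
```

```bash
python3 st.py
```

```text
[0.6698 0.1426 0.1611] ang 28.22 tilt [0.024 0.014] w 0.0851 F [0.3 0.5 0.5] t 13.45
```

Call:
drive_tool([
  {"fingers": 0,"dx": 0,"dy": -0.03,"dz": 0,"yaw": -0.1},
  {"fingers": 0,"dx": 0,"dy": -0.03,"dz": 0,"yaw": -0.1},
  {"fingers": 0,"dx": 0,"dy": -0.03,"dz": 0,"yaw": -0.1},
  {"fingers": 0,"dx": 0,"dy": -0.03,"dz": 0,"yaw": -0.1},
])

```text
clock: 13.95
position: [0.67, 0.0259, 0.1595]
ee_rot: [0.999, 0.045, 0.015, -0.001]
force: [0.2, 0.9, 0.1]
gripper_width: 0.0859
```

```bash
python3 st.py .662 .007 .050 5
```

```text
[0.67   0.0259 0.1595] ang 5.14 tilt [0.03  0.004] w 0.0859 F [0.2 0.9 0.1] t 13.95
need [-0.008  -0.0189 -0.1095] yaw -0.003
```

Fast ascent reduces tilt and slow descent adds little, so I can pump the tilt out.

Call:
drive_tool([
  {"fingers": 0,"dx": -0.003,"dy": -0.006,"dz": 0.06,"yaw": 0},
  {"fingers": 0,"dx": -0.003,"dy": -0.006,"dz": 0.06,"yaw": 0},
  {"fingers": 0,"dx": -0.003,"dy": -0.006,"dz": 0.06,"yaw": 0},
  {"fingers": 0,"dx": 0,"dy": 0,"dz": -0.015,"yaw": 0},
  {"fingers": 0,"dx": 0,"dy": 0,"dz": -0.015,"yaw": 0},
  {"fingers": 0,"dx": 0,"dy": 0,"dz": -0.015,"yaw": 0},
  {"fingers": 0,"dx": 0,"dy": 0,"dz": -0.015,"yaw": 0},
  {"fingers": 0,"dx": 0,"dy": 0,"dz": -0.015,"yaw": 0},
  {"fingers": 0,"dx": 0,"dy": 0,"dz": -0.015,"yaw": 0},
  {"fingers": 0,"dx": 0,"dy": 0,"dz": -0.015,"yaw": 0},
  {"fingers": 0,"dx": 0,"dy": 0,"dz": -0.015,"yaw": 0},
])

```text
clock: 15.32
position: [0.6574, 0.0048, 0.2088]
ee_rot: [0.999, 0.043, 0.011, -0.002]
force: [-0.2, 0.6, 0.7]
gripper_width: 0.0856
```

Call:
drive_tool([
  {"fingers": 0,"dx": 0,"dy": 0,"dz": 0.06,"yaw": 0},
  {"fingers": 0,"dx": 0,"dy": 0,"dz": 0.06,"yaw": 0},
  {"fingers": 0,"dx": 0,"dy": 0,"dz": -0.015,"yaw": 0},
  {"fingers": 0,"dx": 0,"dy": 0,"dz": -0.015,"yaw": 0},
  {"fingers": 0,"dx": 0,"dy": 0,"dz": -0.015,"yaw": 0},
  {"fingers": 0,"dx": 0,"dy": 0,"dz": -0.015,"yaw": 0},
  {"fingers": 0,"dx": 0,"dy": 0,"dz": -0.015,"yaw": 0},
  {"fingers": 0,"dx": 0,"dy": 0,"dz": -0.015,"yaw": 0},
  {"fingers": 0,"dx": 0,"dy": 0,"dz": -0.015,"yaw": 0},
  {"fingers": 0,"dx": 0,"dy": 0,"dz": -0.015,"yaw": 0},
  {"fingers": 0,"dx": 0,"dy": 0,"dz": -0.015,"yaw": 0},
  {"fingers": 0,"dx": 0,"dy": 0,"dz": -0.015,"yaw": 0},
])

```text
clock: 16.82
position: [0.6522, 0.0052, 0.1602]
ee_rot: [0.999, 0.043, 0.003, -0.003]
force: [0.5, -0.2, -0.4]
gripper_width: 0.0856
```

```bash
python3 st.py .662 .007 .050 5
```

```text
[0.6522 0.0052 0.1602] ang 4.88 tilt [0.005 0.006] w 0.0856 F [ 0.5 -0.2 -0.4] t 16.825
need [ 0.0098  0.0018 -0.1102] yaw 0.002
```

Call:
drive_tool([
  {"fingers": 0,"dx": 0.003,"dy": 0.001,"dz": -0.015,"yaw": 0.001},
  {"fingers": 0,"dx": 0.003,"dy": 0.001,"dz": -0.015,"yaw": 0.001},
  {"fingers": 0,"dx": 0.003,"dy": 0,"dz": -0.015,"yaw": 0},
  {"fingers": 0,"dx": 0.001,"dy": 0,"dz": -0.015,"yaw": 0},
  {"fingers": 0,"dx": 0,"dy": 0,"dz": -0.015,"yaw": 0},
  {"fingers": 0,"dx": 0,"dy": 0,"dz": -0.01,"yaw": 0},
])

```text
clock: 17.58
position: [0.663, 0.0074, 0.0687]
ee_rot: [0.999, 0.044, 0.003, -0.003]
force: [0.5, 0.8, -1.0]
gripper_width: 0.0852
```

```bash
python3 st.py .662 .007 .050 5
```

```text
[0.663  0.0074 0.0687] ang 5.01 tilt [0.005 0.006] w 0.0852 F [ 0.5  0.8 -1. ] t 17.575
need [-0.001  -0.0004 -0.0187] yaw -0.0
```

Call:
drive_tool([
  {"fingers": 0,"dx": 0,"dy": 0,"dz": -0.01,"yaw": 0},
  {"fingers": 0,"dx": 0,"dy": 0,"dz": -0.007,"yaw": 0},
  {"fingers": 0.3,"dx": 0,"dy": 0,"dz": 0,"yaw": 0},
  {"fingers": 1,"dx": 0,"dy": 0,"dz": 0,"yaw": 0},
  {"fingers": 1,"dx": 0,"dy": 0,"dz": 0,"yaw": 0},
  {"fingers": 1,"dx": 0,"dy": 0,"dz": 0,"yaw": 0},
  {"fingers": 1,"dx": 0,"dy": 0,"dz": 0,"yaw": 0},
  {"fingers": 1,"dx": 0,"dy": 0,"dz": 0,"yaw": 0},
])

```text
clock: 18.58
position: [0.6628, 0.0074, 0.0504]
ee_rot: [0.999, 0.044, 0.003, -0.003]
force: [0.2, 0.3, -1.2]
gripper_width: 0.0472
```

```bash
python3 st.py .662 .007 .050 5
```

```text
[0.6628 0.0074 0.0504] ang 5.01 tilt [0.005 0.006] w 0.0472 F [ 0.2  0.3 -1.2] t 18.575
need [-0.0008 -0.0004 -0.0004] yaw -0.0
```

Call:
drive_tool([
  {"fingers": 1,"dx": 0,"dy": 0,"dz": 0.04,"yaw": 0},
  {"fingers": 1,"dx": 0,"dy": 0,"dz": 0.06,"yaw": 0},
  {"fingers": 1,"dx": -0.022,"dy": 0.038,"dz": 0.02,"yaw": 0.092},
  {"fingers": 1,"dx": -0.022,"dy": 0.038,"dz": 0,"yaw": 0.092},
  {"fingers": 1,"dx": -0.022,"dy": 0.038,"dz": 0,"yaw": 0.092},
  {"fingers": 1,"dx": -0.022,"dy": 0.038,"dz": 0,"yaw": 0.092},
  {"fingers": 1,"dx": -0.022,"dy": 0.038,"dz": 0,"yaw": 0.092},
  {"fingers": 1,"dx": -0.022,"dy": 0.038,"dz": 0,"yaw": 0.092},
  {"fingers": 1,"dx": -0.022,"dy": 0.038,"dz": 0,"yaw": 0.092},
  {"fingers": 1,"dx": -0.022,"dy": 0.038,"dz": 0,"yaw": 0.092},
  {"fingers": 1,"dx": 0,"dy": 0,"dz": 0,"yaw": 0},
])

```text
clock: 19.95
position: [0.4784, 0.3184, 0.172]
ee_rot: [0.912, 0.41, 0.002, -0.004]
force: [-0.8, -0.5, -2.5]
gripper_width: 0.0474
```

```bash
python3 st.py .4785 .3257 .047 48.7; python3 -c "
from h import *
T=pose();np.save('T3.npy',T);shot('wrist','w3')"
```

```text
[0.4784 0.3184 0.172 ] ang 48.4 tilt [0.    0.008] w 0.0474 F [-0.8 -0.5 -2.5] t 19.95
need [ 1.00e-04  7.30e-03 -1.25e-01] yaw 0.005
```

View pics/w3.png

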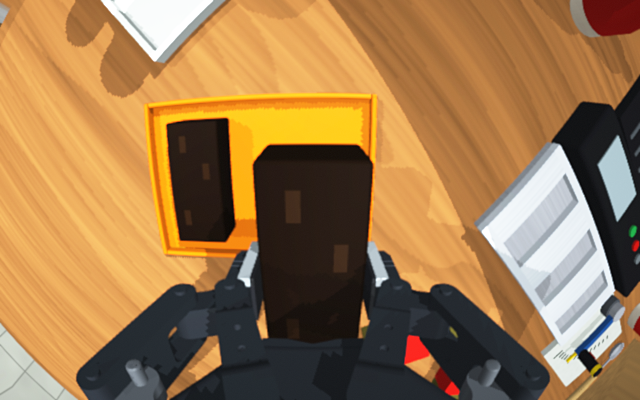

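The first spent brick lies flat in the tray at (200,180), the second is held, and all pockets are empty.

Call:
drive_tool([
  {"fingers": 1,"dx": 0,"dy": 0.004,"dz": -0.015,"yaw": 0},
  {"fingers": 1,"dx": 0,"dy": 0.003,"dz": -0.015,"yaw": 0},
  {"fingers": 1,"dx": 0,"dy": 0,"dz": -0.015,"yaw": 0},
  {"fingers": 1,"dx": 0,"dy": 0,"dz": -0.015,"yaw": 0},
  {"fingers": 1,"dx": 0,"dy": 0,"dz": -0.015,"yaw": 0},
  {"fingers": 1,"dx": 0,"dy": 0,"dz": -0.015,"yaw": 0},
  {"fingers": 1,"dx": 0,"dy": 0,"dz": -0.015,"yaw": 0},
  {"fingers": 1,"dx": 0,"dy": 0,"dz": -0.01,"yaw": 0},
])

```text
clock: 21.0
position: [0.4805, 0.3209, 0.0475]
ee_rot: [0.914, 0.406, 0.001, -0.003]
force: [0.1, 0.8, -2.0]
gripper_width: 0.0473
```

```bash
python3 st.py .4785 .3257 .047 48.7
```

```text
[0.4805 0.3209 0.0475] ang 47.97 tilt [-0.001  0.005] w 0.0473 F [ 0.1  0.8 -2. ] t 21.0
need [-0.002   0.0048 -0.0005] yaw 0.013
```

Call:
drive_tool([
  {"fingers": 0,"dx": 0,"dy": 0,"dz": 0,"yaw": 0},
  {"fingers": 0,"dx": 0,"dy": 0,"dz": 0,"yaw": 0},
  {"fingers": 0,"dx": 0,"dy": 0,"dz": 0,"yaw": 0},
  {"fingers": 0,"dx": 0,"dy": 0,"dz": 0.03,"yaw": 0},
  {"fingers": 0,"dx": 0,"dy": 0,"dz": 0.05,"yaw": 0},
  {"fingers": 0,"dx": 0,"dy": 0,"dz": 0.05,"yaw": 0},
  {"fingers": 0,"dx": -0.004,"dy": -0.03,"dz": 0.02,"yaw": -0.12},
  {"fingers": 0,"dx": -0.004,"dy": -0.03,"dz": 0,"yaw": -0.12},
  {"fingers": 0,"dx": -0.004,"dy": -0.03,"dz": 0,"yaw": -0.12},
  {"fingers": 0,"dx": -0.004,"dy": -0.03,"dz": 0,"yaw": -0.12},
  {"fingers": 0,"dx": -0.004,"dy": -0.03,"dz": 0,"yaw": -0.12},
  {"fingers": 0,"dx": -0.004,"dy": -0.02,"dz": 0,"yaw": -0.12},
])

```text
clock: 22.5
position: [0.4617, 0.15, 0.2151]
ee_rot: [0.999, 0.049, 0.015, -0.001]
force: [-0.1, -0.7, 0.7]
gripper_width: 0.0853
```

Call:
drive_tool([
  {"fingers": 0,"dx": -0.004,"dy": -0.02,"dz": 0,"yaw": -0.12},
  {"fingers": 0,"dx": -0.004,"dy": -0.01,"dz": 0,"yaw": -0.12},
  {"fingers": 0,"dx": 0,"dy": 0,"dz": 0,"yaw": -0.12},
  {"fingers": 0,"dx": 0,"dy": 0,"dz": 0,"yaw": -0.06},
  {"fingers": 0,"dx": 0,"dy": 0,"dz": 0,"yaw": 0},
  {"fingers": 0,"dx": 0,"dy": 0,"dz": 0,"yaw": 0},
])

```text
clock: 23.25
position: [0.4554, 0.1175, 0.221]
ee_rot: [0.985, -0.168, 0.02, 0.002]
force: [-0.3, -0.8, -0.1]
gripper_width: 0.0856
```

```bash
cat > fresh.py <<'E'
from h import *
import sys,os
T=pose();n=sys.argv[1];shot('wrist',n);H,S,V=hsv(n)
m=(((H<6)|(H>174))&(S>150)&(V>90))|((H>19)&(H<45)&(S>90)&(V>25))
for c in comps(box(m,0,640,0,290),400): print('fresh',wrect(c,.04,T),cv2.boundingRect(c))
red=((H<6)|(H>174))&(S>150)&(V>90)
for c in comps(box(red,0,640,0,290),300): print('band',wrect(c,.04,T),cv2.boundingRect(c))
E
python3 st.py .4413 .1005 .05 -22; python3 fresh.py w4
```

```text
[0.4554 0.1175 0.221 ] ang -19.41 tilt [ 0.04 -0.01] w 0.0856 F [-0.3 -0.8 -0.1] t 23.25
need [-0.0141 -0.017  -0.171 ] yaw -0.045
fresh (array([0.444 , 0.101 , 0.111 , 0.0488]), -23.0) (307, 135, 53, 108)
fresh (array([ 0.4481, -0.0302,  0.1176,  0.051 ]), 37.9) (395, 101, 102, 93)
fresh (array([ 0.4184, -0.3408,  0.1037,  0.0439]), 79.4) (602, 96, 35, 31)
fresh (array([ 0.4446, -0.168 ,  0.1156,  0.0737]), 8.4) (509, 70, 64, 96)
band (array([0.4426, 0.1016, 0.0489, 0.0314]), 67.4) (308, 176, 50, 33)
band (array([ 0.4471, -0.0309,  0.051 ,  0.0395]), -52.1) (424, 122, 52, 55)
band (array([ 0.4424, -0.1804,  0.0499,  0.0313]), -81.9) (536, 100, 32, 38)
band (array([ 0.4188, -0.3388,  0.0934,  0.0438]), 79.2) (604, 96, 31, 31)
```

View pics/w4.png

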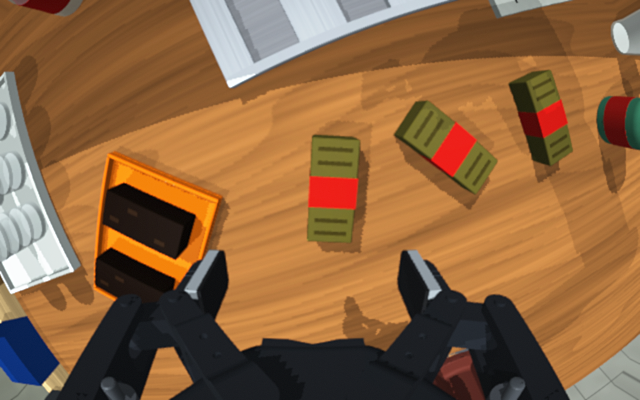

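The picture shows both spent bricks in the tray and fresh0 at (333,190), matching the earlier measurement. Pumping the tilt out, then approaching.

Call:
drive_tool([
  {"fingers": 0,"dx": -0.004,"dy": -0.006,"dz": 0.06,"yaw": -0.02},
  {"fingers": 0,"dx": -0.004,"dy": -0.006,"dz": 0.06,"yaw": -0.02},
  {"fingers": 0,"dx": -0.004,"dy": -0.005,"dz": 0.06,"yaw": -0.02},
  {"fingers": 0,"dx": 0,"dy": 0,"dz": -0.015,"yaw": 0},
  {"fingers": 0,"dx": 0,"dy": 0,"dz": -0.015,"yaw": 0},
  {"fingers": 0,"dx": 0,"dy": 0,"dz": -0.015,"yaw": 0},
  {"fingers": 0,"dx": 0,"dy": 0,"dz": -0.015,"yaw": 0},
  {"fingers": 0,"dx": 0,"dy": 0,"dz": -0.015,"yaw": 0},
  {"fingers": 0,"dx": 0,"dy": 0,"dz": -0.015,"yaw": 0},
  {"fingers": 0,"dx": 0,"dy": 0,"dz": -0.015,"yaw": 0},
  {"fingers": 0,"dx": 0,"dy": 0,"dz": -0.015,"yaw": 0},
  {"fingers": 0,"dx": 0,"dy": 0,"dz": -0.015,"yaw": 0},
])

```text
clock: 24.8
position: [0.4386, 0.1002, 0.2572]
ee_rot: [0.98, -0.197, 0.015, 0.003]
force: [0.1, 0.3, 0.6]
gripper_width: 0.0857
```

```bash
python3 st.py
```

```text
[0.4386 0.1002 0.2572] ang -22.69 tilt [ 0.029 -0.012] w 0.0857 F [0.1 0.3 0.6] t 24.8
```

Call:
drive_tool([
  {"fingers": 0,"dx": 0,"dy": 0,"dz": 0.06,"yaw": 0},
  {"fingers": 0,"dx": 0,"dy": 0,"dz": 0.06,"yaw": 0},
  {"fingers": 0,"dx": 0,"dy": 0,"dz": -0.015,"yaw": 0},
  {"fingers": 0,"dx": 0,"dy": 0,"dz": -0.015,"yaw": 0},
  {"fingers": 0,"dx": 0,"dy": 0,"dz": -0.015,"yaw": 0},
  {"fingers": 0,"dx": 0,"dy": 0,"dz": -0.015,"yaw": 0},
  {"fingers": 0,"dx": 0,"dy": 0,"dz": -0.015,"yaw": 0},
  {"fingers": 0,"dx": 0,"dy": 0,"dz": -0.015,"yaw": 0},
  {"fingers": 0,"dx": 0,"dy": 0,"dz": -0.015,"yaw": 0},
  {"fingers": 0,"dx": 0,"dy": 0,"dz": -0.015,"yaw": 0},
  {"fingers": 0,"dx": 0,"dy": 0,"dz": -0.015,"yaw": 0},
  {"fingers": 0,"dx": 0,"dy": 0,"dz": -0.015,"yaw": 0},
])

```text
clock: 26.3
position: [0.4319, 0.0996, 0.2075]
ee_rot: [0.98, -0.197, 0.006, 0.006]
force: [0.2, 0.4, -0.3]
gripper_width: 0.0855
```

```bash
python3 st.py .4428 .101 .044 -22.8
```

```text
[0.4319 0.0996 0.2075] ang -22.69 tilt [ 0.009 -0.014] w 0.0855 F [ 0.2  0.4 -0.3] t 26.3
need [ 0.0109  0.0014 -0.1635] yaw -0.002
```

Call:
drive_tool([
  {"fingers": 0,"dx": 0.003,"dy": 0,"dz": -0.015,"yaw": 0},
  {"fingers": 0,"dx": 0.003,"dy": 0,"dz": -0.015,"yaw": 0},
  {"fingers": 0,"dx": 0.003,"dy": 0,"dz": -0.015,"yaw": 0},
  {"fingers": 0,"dx": 0.001,"dy": 0,"dz": -0.015,"yaw": 0},
  {"fingers": 0,"dx": 0,"dy": 0,"dz": -0.015,"yaw": 0},
  {"fingers": 0,"dx": 0,"dy": 0,"dz": -0.015,"yaw": 0},
  {"fingers": 0,"dx": 0,"dy": 0,"dz": -0.015,"yaw": 0},
  {"fingers": 0,"dx": 0,"dy": 0,"dz": -0.015,"yaw": 0},
  {"fingers": 0,"dx": 0,"dy": 0,"dz": -0.015,"yaw": 0},
])

```text
clock: 27.42
position: [0.443, 0.0996, 0.0632]
ee_rot: [0.98, -0.197, 0.006, 0.006]
force: [-0.1, 0.3, -0.4]
gripper_width: 0.0853
```

```bash
python3 st.py .4428 .101 .044 -22.8
```

```text
[0.443  0.0996 0.0632] ang -22.69 tilt [ 0.01  -0.014] w 0.0853 F [-0.1  0.3 -0.4] t 27.425
need [-0.0002  0.0014 -0.0192] yaw -0.002
```

Call:
drive_tool([
  {"fingers": 0,"dx": 0,"dy": 0.001,"dz": -0.011,"yaw": 0},
  {"fingers": 0,"dx": 0,"dy": 0,"dz": -0.008,"yaw": 0},
  {"fingers": 0.3,"dx": 0,"dy": 0,"dz": 0,"yaw": 0},
  {"fingers": 1,"dx": 0,"dy": 0,"dz": 0,"yaw": 0},
  {"fingers": 1,"dx": 0,"dy": 0,"dz": 0,"yaw": 0},
  {"fingers": 1,"dx": 0,"dy": 0,"dz": 0,"yaw": 0},
  {"fingers": 1,"dx": 0,"dy": 0,"dz": 0,"yaw": 0},
  {"fingers": 1,"dx": 0,"dy": 0,"dz": 0,"yaw": 0},
])

```text
clock: 28.42
position: [0.4427, 0.1007, 0.0423]
ee_rot: [0.98, -0.197, 0.006, 0.006]
force: [-0.3, -1.3, -0.9]
gripper_width: 0.0471
```

```bash
python3 st.py .6532 .1125 .054 5
```

```text
[0.4427 0.1007 0.0423] ang -22.69 tilt [ 0.009 -0.014] w 0.0471 F [-0.3 -1.3 -0.9] t 28.425
need [0.2105 0.0118 0.0117] yaw 0.483
```

Call:
drive_tool([
  {"fingers": 1,"dx": 0,"dy": 0,"dz": 0.04,"yaw": 0},
  {"fingers": 1,"dx": 0,"dy": 0,"dz": 0.05,"yaw": 0},
  {"fingers": 1,"dx": 0.02,"dy": 0.001,"dz": 0.03,"yaw": 0.04},
  {"fingers": 1,"dx": 0.02,"dy": 0.001,"dz": 0,"yaw": 0.05},
  {"fingers": 1,"dx": 0.02,"dy": 0.001,"dz": 0,"yaw": 0.05},
  {"fingers": 1,"dx": 0.02,"dy": 0.001,"dz": 0,"yaw": 0.05},
  {"fingers": 1,"dx": 0.02,"dy": 0.001,"dz": 0,"yaw": 0.05},
  {"fingers": 1,"dx": 0.02,"dy": 0.001,"dz": 0,"yaw": 0.05},
  {"fingers": 1,"dx": 0.02,"dy": 0.001,"dz": 0,"yaw": 0.05},
  {"fingers": 1,"dx": 0.02,"dy": 0.001,"dz": 0,"yaw": 0.05},
  {"fingers": 1,"dx": 0.02,"dy": 0.001,"dz": 0,"yaw": 0.04},
  {"fingers": 1,"dx": 0.02,"dy": 0.001,"dz": 0,"yaw": 0.02},
])

```text
clock: 29.92
position: [0.6424, 0.1106, 0.1616]
ee_rot: [0.999, 0.035, 0.002, 0.006]
force: [-0.1, -0.1, -2.1]
gripper_width: 0.0471
```

Call:
drive_tool([
  {"fingers": 1,"dx": 0,"dy": 0,"dz": 0,"yaw": 0},
  {"fingers": 1,"dx": 0,"dy": 0,"dz": 0,"yaw": 0},
])

```text
clock: 30.18
position: [0.642, 0.1105, 0.1604]
ee_rot: [0.999, 0.034, 0.001, 0.006]
force: [-0.7, 1.2, -1.4]
gripper_width: 0.0474
```

```bash
python3 st.py .6528 .1119 .054 5
```

```text
[0.642  0.1105 0.1604] ang 3.94 tilt [ 0.003 -0.012] w 0.0474 F [-0.7  1.2 -1.4] t 30.175
need [ 0.0108  0.0014 -0.1064] yaw 0.018
```

Call:
drive_tool([
  {"fingers": 1,"dx": 0.004,"dy": 0.0005,"dz": -0.015,"yaw": 0.008},
  {"fingers": 1,"dx": 0.004,"dy": 0.0005,"dz": -0.015,"yaw": 0.008},
  {"fingers": 1,"dx": 0.002,"dy": 0,"dz": -0.015,"yaw": 0},
  {"fingers": 1,"dx": 0,"dy": 0,"dz": -0.015,"yaw": 0},
  {"fingers": 1,"dx": 0,"dy": 0,"dz": -0.012,"yaw": 0},
  {"fingers": 1,"dx": 0,"dy": 0,"dz": 0,"yaw": 0},
])

```text
clock: 30.92
position: [0.6488, 0.1115, 0.0805]
ee_rot: [0.999, 0.043, -0.002, 0.006]
force: [-1.1, -0.2, -2.0]
gripper_width: 0.0471
```

```bash
python3 st.py .6528 .1119 .054 5
```

```text
[0.6488 0.1115 0.0805] ang 4.92 tilt [-0.003 -0.013] w 0.0471 F [-1.1 -0.2 -2. ] t 30.925
need [ 0.004   0.0004 -0.0265] yaw 0.001
```

Call:
drive_tool([
  {"fingers": 1,"dx": 0.004,"dy": 0.0004,"dz": 0,"yaw": 0.001},
  {"fingers": 1,"dx": 0,"dy": 0,"dz": -0.008,"yaw": 0},
])

```text
clock: 31.18
position: [0.6548, 0.1121, 0.0742]
ee_rot: [0.999, 0.043, 0.0, 0.006]
force: [-0.3, 0.5, -1.9]
gripper_width: 0.0471
```

```bash
python3 st.py .6528 .1119 .054 5;python3 -c "
from h import *
T=pose();np.save('T5.npy',T);shot('wrist','w5')"
```

```text
[0.6548 0.1121 0.0742] ang 4.98 tilt [ 0.001 -0.012] w 0.0471 F [-0.3  0.5 -1.9] t 31.175
need [-0.002  -0.0002 -0.0202] yaw 0.0
```

View pics/w5.png

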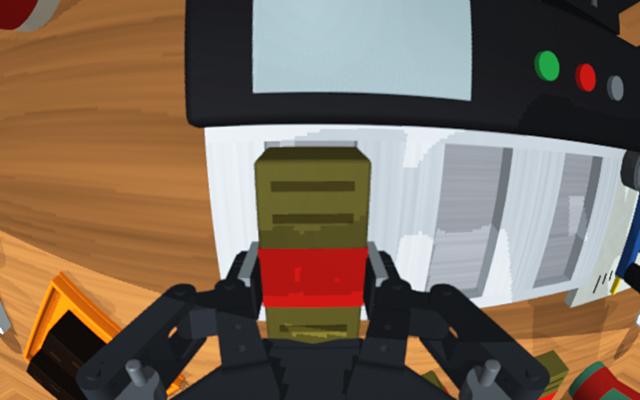

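Pocket back edge visible at (264–357, 142), brick end at (257–371, 159). Comparing numerically.

```bash
python3 - <<'E'
from h import *
T=np.load('T5.npy');c,s=np.cos(np.radians(5)),np.sin(np.radians(5))
def f(p): d=p[:2]-np.array([.6528,.1119]); return (np.array([c*d[0]+s*d[1],-s*d[0]+c*d[1]])*1000).round(1)
for n,uv,z in [('pockL',(264,143),.022),('pockR',(357,141),.022),('brTopL',(256,162),.0719),('brTopR',(371,160),.0719),('mid pocket BL',(446,146),.022),('mid BR',(513,149),.022),('mid front L',(429,291),.022),('mid fr R',(494,300),.022)]: print(n,f(won(T,*uv,z)))
b=cv2.imread('pics/w5.png');cv2.imwrite('pics/c5.png',cv2.resize(b[125:180,235:395],None,fx=5,fy=5,interpolation=cv2.INTER_CUBIC))
E
```

```text
pockL [56.6 26.4]
pockR [ 57.6 -24.8]
brTopL [56.  22.6]
brTopR [ 56.8 -22.9]
mid pocket BL [ 56.4 -78.7]
mid BR [  57.1 -129.5]
mid front L [-44.5 -82. ]
mid fr R [ -60.7 -143.1]
```

View pics/c5.png

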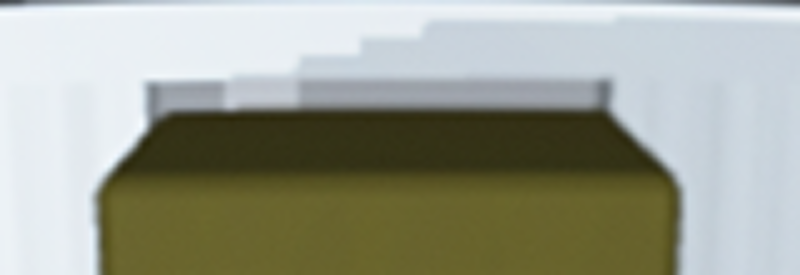

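Vision and touch agree within 1 mm. Lowering into the pocket.

Call:
drive_tool([
  {"fingers": 1,"dx": -0.001,"dy": 0.0006,"dz": -0.005,"yaw": 0},
  {"fingers": 1,"dx": 0,"dy": 0,"dz": -0.005,"yaw": 0},
  {"fingers": 1,"dx": 0,"dy": 0,"dz": -0.004,"yaw": 0},
])

```text
clock: 31.6
position: [0.6526, 0.1127, 0.0579]
ee_rot: [0.999, 0.043, -0.001, 0.006]
force: [0.9, 0.4, -1.7]
gripper_width: 0.047
```

```bash
python3 st.py .6536 .1127 .0525 5
```

```text
[0.6526 0.1127 0.0579] ang 4.98 tilt [-0.001 -0.012] w 0.047 F [ 0.9  0.4 -1.7] t 31.6
need [ 0.001   0.     -0.0054] yaw 0.0
```

It's in the pocket (bottom at 16 mm with no contact force). Lowering the rest and releasing.

Call:
drive_tool([
  {"fingers": 1,"dx": 0.0005,"dy": 0,"dz": -0.003,"yaw": 0},
  {"fingers": 1,"dx": 0,"dy": 0,"dz": -0.002,"yaw": 0},
  {"fingers": 1,"dx": 0,"dy": 0,"dz": -0.001,"yaw": 0},
])

```text
clock: 31.98
position: [0.6533, 0.1126, 0.0525]
ee_rot: [0.999, 0.043, -0.001, 0.006]
force: [-2.3, -0.1, 5.0]
gripper_width: 0.0468
```

```bash
python3 st.py .6536 .1127 .0525 5
```

```text
[0.6533 0.1126 0.0525] ang 4.99 tilt [-0.001 -0.013] w 0.0468 F [-2.3 -0.1  5. ] t 31.975
need [ 0.0003  0.0001 -0.    ] yaw 0.0
```

Call:
drive_tool([
  {"fingers": 0.8,"dx": 0,"dy": 0,"dz": 0,"yaw": 0},
  {"fingers": 0,"dx": 0,"dy": 0,"dz": 0,"yaw": 0},
  {"fingers": 0,"dx": 0,"dy": 0,"dz": 0,"yaw": 0},
  {"fingers": 0,"dx": 0,"dy": 0,"dz": 0,"yaw": 0},
  {"fingers": 0,"dx": 0,"dy": 0,"dz": 0.03,"yaw": 0},
  {"fingers": 0,"dx": 0,"dy": 0,"dz": 0.06,"yaw": 0},
  {"fingers": 0,"dx": 0,"dy": 0,"dz": 0.06,"yaw": 0},
  {"fingers": 0,"dx": -0.02,"dy": -0.01,"dz": 0.03,"yaw": 0.05},
  {"fingers": 0,"dx": -0.03,"dy": -0.02,"dz": 0,"yaw": 0.05},
  {"fingers": 0,"dx": -0.03,"dy": -0.02,"dz": 0,"yaw": 0.05},
  {"fingers": 0,"dx": -0.03,"dy": -0.02,"dz": 0,"yaw": 0.05},
  {"fingers": 0,"dx": -0.03,"dy": -0.02,"dz": 0,"yaw": 0.05},
])

```text
clock: 33.48
position: [0.5115, 0.0212, 0.2394]
ee_rot: [0.985, 0.173, 0.004, 0.007]
force: [-0.3, -1.1, -0.7]
gripper_width: 0.0853
```

Call:
drive_tool([
  {"fingers": 0,"dx": -0.02,"dy": -0.02,"dz": 0,"yaw": 0.05},
  {"fingers": 0,"dx": -0.02,"dy": -0.02,"dz": 0,"yaw": 0.05},
  {"fingers": 0,"dx": -0.01,"dy": -0.01,"dz": 0,"yaw": 0.05},
  {"fingers": 0,"dx": 0,"dy": 0,"dz": 0,"yaw": 0.05},
  {"fingers": 0,"dx": 0,"dy": 0,"dz": 0,"yaw": 0.05},
  {"fingers": 0,"dx": 0,"dy": 0,"dz": 0,"yaw": 0.05},
  {"fingers": 0,"dx": 0,"dy": 0,"dz": 0,"yaw": 0},
  {"fingers": 0,"dx": 0,"dy": 0,"dz": 0,"yaw": 0},
])

```text
clock: 34.48
position: [0.4571, -0.0317, 0.24]
ee_rot: [0.947, 0.321, 0.006, 0.008]
force: [-0.1, -0.1, 0.7]
gripper_width: 0.0853
```

```bash
python3 st.py .445 -.033 .042 37.5; python3 fresh.py w6
```

```text
[ 0.4571 -0.0317  0.24  ] ang 37.46 tilt [ 0.017 -0.011] w 0.0853 F [-0.1 -0.1  0.7] t 34.475
need [-0.0121 -0.0013 -0.198 ] yaw 0.001
fresh (array([ 0.4439, -0.1719,  0.1131,  0.065 ]), 7.9) (358, 204, 82, 86)
fresh (array([ 0.4461, -0.0332,  0.1116,  0.0485]), 38.2) (281, 132, 47, 102)
band (array([ 0.4412, -0.1639,  0.0544,  0.0348]), 86.6) (373, 229, 36, 43)
band (array([ 0.445 , -0.0343,  0.0486,  0.031 ]), -52.7) (282, 172, 46, 29)
```

View pics/w6.png

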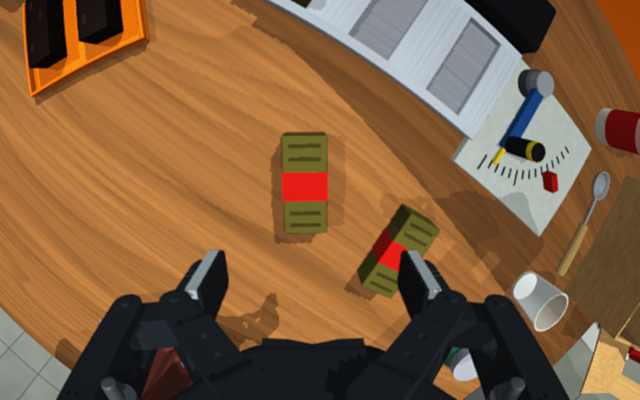

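fresh0 touched the pocket floor with 5 N. fresh1 is at (305,183) in the image, matching world (.4455, −.034).

Call:
drive_tool([
  {"fingers": 0,"dx": -0.003,"dy": 0,"dz": 0.06,"yaw": 0},
  {"fingers": 0,"dx": -0.003,"dy": 0,"dz": 0.06,"yaw": 0},
  {"fingers": 0,"dx": 0,"dy": 0,"dz": -0.015,"yaw": 0},
  {"fingers": 0,"dx": 0,"dy": 0,"dz": -0.02,"yaw": 0},
  {"fingers": 0,"dx": 0,"dy": 0,"dz": -0.02,"yaw": 0},
  {"fingers": 0,"dx": 0,"dy": 0,"dz": -0.02,"yaw": 0},
  {"fingers": 0,"dx": 0,"dy": 0,"dz": -0.02,"yaw": 0},
  {"fingers": 0,"dx": 0,"dy": 0,"dz": -0.02,"yaw": 0},
  {"fingers": 0,"dx": 0,"dy": 0,"dz": -0.02,"yaw": 0},
  {"fingers": 0,"dx": 0,"dy": 0,"dz": -0.02,"yaw": 0},
  {"fingers": 0,"dx": 0,"dy": 0,"dz": -0.015,"yaw": 0},
  {"fingers": 0,"dx": 0,"dy": 0,"dz": -0.015,"yaw": 0},
])

```text
clock: 36.02
position: [0.4449, -0.0298, 0.1626]
ee_rot: [0.948, 0.319, 0.001, 0.005]
force: [-0.4, -0.8, -0.5]
gripper_width: 0.0852
```

```bash
python3 st.py .4455 -.0338 .042 37.7
```

```text
[ 0.4449 -0.0298  0.1626] ang 37.26 tilt [ 0.006 -0.008] w 0.0852 F [-0.4 -0.8 -0.5] t 36.025
need [ 0.0006 -0.004  -0.1206] yaw 0.008
```

Call:
drive_tool([
  {"fingers": 0,"dx": 0,"dy": -0.002,"dz": -0.015,"yaw": 0.008},
  {"fingers": 0,"dx": 0,"dy": -0.002,"dz": -0.015,"yaw": 0},
  {"fingers": 0,"dx": 0,"dy": 0,"dz": -0.015,"yaw": 0},
  {"fingers": 0,"dx": 0,"dy": 0,"dz": -0.015,"yaw": 0},
  {"fingers": 0,"dx": 0,"dy": 0,"dz": -0.015,"yaw": 0},
  {"fingers": 0,"dx": 0,"dy": 0,"dz": -0.015,"yaw": 0},
])

```text
clock: 36.78
position: [0.4456, -0.0343, 0.0669]
ee_rot: [0.946, 0.323, 0.002, 0.005]
force: [-0.1, -0.5, 0.3]
gripper_width: 0.0853
```

```bash
python3 st.py .4455 -.0338 .042 37.7
```

```text
[ 0.4456 -0.0343  0.0669] ang 37.73 tilt [ 0.007 -0.008] w 0.0853 F [-0.1 -0.5  0.3] t 36.775
need [-0.0001  0.0005 -0.0249] yaw -0.0
```

Call:
drive_tool([
  {"fingers": 0,"dx": 0,"dy": 0.0005,"dz": -0.012,"yaw": 0},
  {"fingers": 0,"dx": 0,"dy": 0,"dz": -0.012,"yaw": 0},
  {"fingers": 0.3,"dx": 0,"dy": 0,"dz": 0,"yaw": 0},
  {"fingers": 1,"dx": 0,"dy": 0,"dz": 0,"yaw": 0},
  {"fingers": 1,"dx": 0,"dy": 0,"dz": 0,"yaw": 0},
  {"fingers": 1,"dx": 0,"dy": 0,"dz": 0,"yaw": 0},
  {"fingers": 1,"dx": 0,"dy": 0,"dz": 0,"yaw": 0},
  {"fingers": 1,"dx": 0,"dy": 0,"dz": 0,"yaw": 0},
])

```text
clock: 37.78
position: [0.4449, -0.0335, 0.0402]
ee_rot: [0.946, 0.323, 0.002, 0.005]
force: [0.1, 0.0, -2.2]
gripper_width: 0.0473
```

```bash
python3 st.py .6627 .008 .052 5
```

```text
[ 0.4449 -0.0335  0.0402] ang 37.74 tilt [ 0.006 -0.008] w 0.0473 F [ 0.1  0.  -2.2] t 37.775
need [0.2178 0.0415 0.0118] yaw -0.571
```

Call:
drive_tool([
  {"fingers": 1,"dx": 0,"dy": 0,"dz": 0.04,"yaw": 0},
  {"fingers": 1,"dx": 0,"dy": 0,"dz": 0.05,"yaw": 0},
  {"fingers": 1,"dx": 0.015,"dy": 0.003,"dz": 0.02,"yaw": -0.05},
  {"fingers": 1,"dx": 0.02,"dy": 0.004,"dz": 0,"yaw": -0.06},
  {"fingers": 1,"dx": 0.02,"dy": 0.004,"dz": 0,"yaw": -0.06},
  {"fingers": 1,"dx": 0.02,"dy": 0.004,"dz": 0,"yaw": -0.06},
  {"fingers": 1,"dx": 0.02,"dy": 0.004,"dz": 0,"yaw": -0.06},
  {"fingers": 1,"dx": 0.02,"dy": 0.004,"dz": 0,"yaw": -0.06},
  {"fingers": 1,"dx": 0.02,"dy": 0.004,"dz": 0,"yaw": -0.06},
  {"fingers": 1,"dx": 0.02,"dy": 0.004,"dz": 0,"yaw": -0.06},
  {"fingers": 1,"dx": 0.02,"dy": 0.004,"dz": 0,"yaw": -0.06},
  {"fingers": 1,"dx": 0.02,"dy": 0.004,"dz": 0,"yaw": -0.03},
])

```text
clock: 39.28
position: [0.6348, 0.0087, 0.145]
ee_rot: [0.999, 0.039, -0.008, -0.0]
force: [0.4, 0.5, -4.0]
gripper_width: 0.0472
```

Call:
drive_tool([
  {"fingers": 1,"dx": 0.01,"dy": 0,"dz": 0,"yaw": 0},
  {"fingers": 1,"dx": 0,"dy": 0,"dz": -0.015,"yaw": 0},
  {"fingers": 1,"dx": 0,"dy": 0,"dz": -0.015,"yaw": 0},
  {"fingers": 1,"dx": 0,"dy": 0,"dz": -0.01,"yaw": 0},
])

```text
clock: 39.78
position: [0.6431, 0.0087, 0.1005]
ee_rot: [0.999, 0.04, -0.011, -0.0]
force: [0.2, -0.4, -4.2]
gripper_width: 0.0473
```

```bash
python3 st.py .6624 .008 .050 5
```

```text
[0.6431 0.0087 0.1005] ang 4.6 tilt [-0.021 -0.   ] w 0.0473 F [ 0.2 -0.4 -4.2] t 39.775
need [ 0.0193 -0.0007 -0.0505] yaw 0.007
```

Call:
drive_tool([
  {"fingers": 1,"dx": 0.006,"dy": 0,"dz": 0.015,"yaw": 0.007},
  {"fingers": 1,"dx": 0.006,"dy": 0,"dz": 0.015,"yaw": 0},
  {"fingers": 1,"dx": 0.005,"dy": 0,"dz": 0.015,"yaw": 0},
  {"fingers": 1,"dx": 0,"dy": 0,"dz": 0.015,"yaw": 0},
  {"fingers": 1,"dx": 0,"dy": 0,"dz": 0.015,"yaw": 0},
  {"fingers": 1,"dx": 0,"dy": 0,"dz": 0.015,"yaw": 0},
  {"fingers": 1,"dx": 0,"dy": 0,"dz": -0.04,"yaw": 0},
  {"fingers": 1,"dx": 0,"dy": 0,"dz": -0.04,"yaw": 0},
  {"fingers": 1,"dx": 0,"dy": 0,"dz": 0,"yaw": 0},
])

```text
clock: 40.9
position: [0.6634, 0.0083, 0.1229]
ee_rot: [0.999, 0.044, -0.006, 0.0]
force: [0.2, -0.2, -4.3]
gripper_width: 0.0472
```

```bash
python3 st.py .6624 .008 .050 5
```

```text
[0.6634 0.0083 0.1229] ang 5.03 tilt [-0.012 -0.001] w 0.0472 F [ 0.2 -0.2 -4.3] t 40.9
need [-0.001  -0.0003 -0.0729] yaw -0.001
```

Call:
drive_tool([
  {"fingers": 1,"dx": 0,"dy": 0,"dz": -0.03,"yaw": 0},
  {"fingers": 1,"dx": 0,"dy": 0,"dz": -0.012,"yaw": 0},
  {"fingers": 1,"dx": 0,"dy": 0,"dz": -0.004,"yaw": 0},
])

```text
clock: 41.28
position: [0.6677, 0.008, 0.0829]
ee_rot: [0.999, 0.044, -0.001, 0.001]
force: [0.6, -0.6, -3.4]
gripper_width: 0.0474
```

```bash
python3 st.py .6624 .008 .050 5;python3 -c "
from h import *
T=pose();np.save('T7.npy',T);shot('wrist','w7')
b=cv2.imread('pics/w7.png');cv2.imwrite('pics/c7.png',cv2.resize(b[115:195,215:415],None,fx=4,fy=4,interpolation=cv2.INTER_CUBIC))"
```

```text
[0.6677 0.008  0.0829] ang 5.04 tilt [-0.002 -0.002] w 0.0474 F [ 0.6 -0.6 -3.4] t 41.275
need [-0.0053 -0.     -0.0329] yaw -0.001
```

View pics/c7.png

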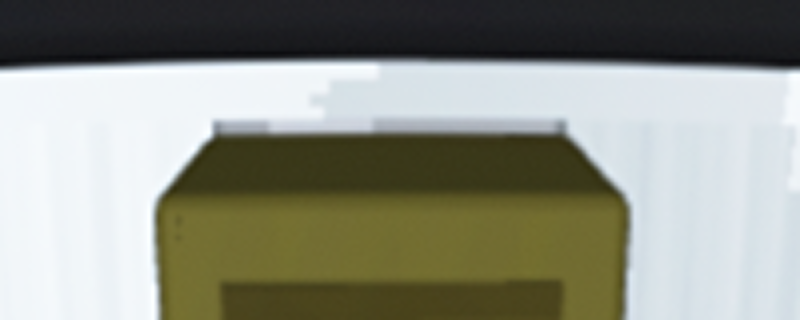

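```bash
python3 - <<'E'
from h import *
T=np.load('T7.npy');c,s=np.cos(np.radians(5)),np.sin(np.radians(5))
def f(p): d=p[:2]-np.array([.6622,.0079]); return (np.array([c*d[0]+s*d[1],-s*d[0]+c*d[1]])*1000).round(1)
for n,uv,z in [('pockL',(268.75,145.5),.022),('pockR',(356.5,145.5),.022),('brTopL',(254.5,165),.0827),('brTopR',(372,165),.0827)]: print(n,f(won(T,*uv,z)))
print(f(T[:3,3]))
E
```

```text
pockL [57.1 25.3]
pockR [ 57.2 -25.6]
brTopL [58.7 22.6]
brTopR [ 58.8 -23.2]
[ 5.5 -0.4]
```

Call:
drive_tool([
  {"fingers": 1,"dx": -0.003,"dy": 0,"dz": -0.006,"yaw": 0},
  {"fingers": 1,"dx": -0.001,"dy": 0,"dz": -0.006,"yaw": 0},
  {"fingers": 1,"dx": 0,"dy": 0,"dz": -0.004,"yaw": 0},
])

```text
clock: 41.7
position: [0.6653, 0.0079, 0.0691]
ee_rot: [0.999, 0.044, 0.001, 0.001]
force: [0.3, 0.2, -4.0]
gripper_width: 0.047
```

```bash
python3 st.py .663 .008 .050 5
```

```text
[0.6653 0.0079 0.0691] ang 5.04 tilt [ 0.002 -0.002] w 0.047 F [ 0.3  0.2 -4. ] t 41.7
need [-0.0023  0.0001 -0.0191] yaw -0.001
```

Call:
drive_tool([
  {"fingers": 1,"dx": -0.0025,"dy": 0,"dz": -0.002,"yaw": 0},
  {"fingers": 1,"dx": 0,"dy": 0,"dz": -0.005,"yaw": 0},
  {"fingers": 1,"dx": 0,"dy": 0,"dz": -0.004,"yaw": 0},
])

```text
clock: 42.08
position: [0.6627, 0.0079, 0.0576]
ee_rot: [0.999, 0.044, 0.001, 0.001]
force: [0.3, -0.8, -2.6]
gripper_width: 0.0473
```

```bash
python3 st.py .663 .008 .050 5
```

```text
[0.6627 0.0079 0.0576] ang 5.04 tilt [ 0.002 -0.003] w 0.0473 F [ 0.3 -0.8 -2.6] t 42.075
need [ 0.0003  0.0001 -0.0076] yaw -0.001
```

Inside the pocket. Lowering the rest, releasing, and going for fresh2.

Call:
drive_tool([
  {"fingers": 1,"dx": 0,"dy": 0,"dz": -0.004,"yaw": 0},
  {"fingers": 1,"dx": 0,"dy": 0,"dz": -0.003,"yaw": 0},
  {"fingers": 1,"dx": 0,"dy": 0,"dz": -0.0015,"yaw": 0},
])

```text
clock: 42.45
position: [0.6627, 0.0079, 0.0503]
ee_rot: [0.999, 0.044, 0.0, 0.001]
force: [-5.4, 0.6, 9.0]
gripper_width: 0.0473
```

```bash
python3 st.py .663 .008 .050 5
```

```text
[0.6627 0.0079 0.0503] ang 5.05 tilt [ 0.001 -0.003] w 0.0473 F [-5.4  0.6  9. ] t 42.45
need [ 0.0003  0.0001 -0.0003] yaw -0.001
```

Call:
drive_tool([
  {"fingers": 0.8,"dx": 0,"dy": 0,"dz": 0,"yaw": 0},
  {"fingers": 0,"dx": 0,"dy": 0,"dz": 0,"yaw": 0},
  {"fingers": 0,"dx": 0,"dy": 0,"dz": 0,"yaw": 0},
  {"fingers": 0,"dx": 0,"dy": 0,"dz": 0,"yaw": 0},
  {"fingers": 0,"dx": 0,"dy": 0,"dz": 0.03,"yaw": 0},
  {"fingers": 0,"dx": 0,"dy": 0,"dz": 0.05,"yaw": 0},
  {"fingers": 0,"dx": 0,"dy": 0,"dz": 0.05,"yaw": 0},
  {"fingers": 0,"dx": -0.025,"dy": -0.022,"dz": 0.03,"yaw": 0.01},
  {"fingers": 0,"dx": -0.025,"dy": -0.022,"dz": 0,"yaw": 0.01},
  {"fingers": 0,"dx": -0.025,"dy": -0.022,"dz": 0,"yaw": 0.01},
  {"fingers": 0,"dx": -0.025,"dy": -0.022,"dz": 0,"yaw": 0.01},
  {"fingers": 0,"dx": -0.025,"dy": -0.022,"dz": 0,"yaw": 0.01},
])

```text
clock: 43.95
position: [0.5388, -0.1042, 0.2198]
ee_rot: [0.997, 0.072, 0.007, 0.003]
force: [1.0, -0.6, 0.6]
gripper_width: 0.0855
```

Call:
drive_tool([
  {"fingers": 0,"dx": -0.025,"dy": -0.022,"dz": 0,"yaw": 0.01},
  {"fingers": 0,"dx": -0.025,"dy": -0.022,"dz": 0,"yaw": 0},
  {"fingers": 0,"dx": -0.02,"dy": -0.015,"dz": 0,"yaw": 0},
  {"fingers": 0,"dx": -0.01,"dy": -0.01,"dz": 0,"yaw": 0},
  {"fingers": 0,"dx": 0,"dy": 0,"dz": 0,"yaw": 0},
  {"fingers": 0,"dx": 0,"dy": 0,"dz": 0,"yaw": 0},
])

```text
clock: 44.7
position: [0.4563, -0.1766, 0.2216]
ee_rot: [0.997, 0.076, 0.009, 0.004]
force: [0.2, 0.5, -0.2]
gripper_width: 0.0855
```

```bash
python3 st.py .443 -.181 .042 8.2; python3 fresh.py w8
```

```text
[ 0.4563 -0.1766  0.2216] ang 8.67 tilt [ 0.019 -0.007] w 0.0855 F [ 0.2  0.5 -0.2] t 44.7
need [-0.0133 -0.0044 -0.1796] yaw -0.008
fresh (array([ 0.4259, -0.3351,  0.0669,  0.0507]), -46.3) (417, 211, 61, 51)
fresh (array([ 0.4445, -0.1819,  0.1115,  0.0481]), 8.4) (291, 139, 48, 106)
fresh (array([0.6153, 0.0019, 0.0624, 0.0277]), 87.5) (140, 0, 51, 25)
fresh (array([0.6157, 0.1077, 0.0781, 0.045 ]), 82.9) (69, 0, 45, 37)
band (array([ 0.4233, -0.3376,  0.0669,  0.0435]), -46.3) (422, 215, 56, 47)
band (array([ 0.4428, -0.1821,  0.0481,  0.0307]), -81.5) (291, 181, 48, 30)
```

Call:
drive_tool([
  {"fingers": 0,"dx": -0.004,"dy": -0.002,"dz": 0.06,"yaw": -0.004},
  {"fingers": 0,"dx": -0.003,"dy": -0.002,"dz": 0.06,"yaw": 0},
  {"fingers": 0,"dx": 0,"dy": 0,"dz": -0.015,"yaw": 0},
  {"fingers": 0,"dx": 0,"dy": 0,"dz": -0.02,"yaw": 0},
  {"fingers": 0,"dx": 0,"dy": 0,"dz": -0.02,"yaw": 0},
  {"fingers": 0,"dx": 0,"dy": 0,"dz": -0.02,"yaw": 0},
  {"fingers": 0,"dx": 0,"dy": 0,"dz": -0.02,"yaw": 0},
  {"fingers": 0,"dx": 0,"dy": 0,"dz": -0.02,"yaw": 0},
  {"fingers": 0,"dx": 0,"dy": 0,"dz": -0.02,"yaw": 0},
  {"fingers": 0,"dx": 0,"dy": 0,"dz": -0.02,"yaw": 0},
  {"fingers": 0,"dx": 0,"dy": 0,"dz": -0.02,"yaw": 0},
  {"fingers": 0,"dx": 0,"dy": 0,"dz": -0.01,"yaw": 0},
])

```text
clock: 46.25
position: [0.4517, -0.1717, 0.1462]
ee_rot: [0.997, 0.08, 0.007, 0.001]
force: [-0.9, -0.1, -0.3]
gripper_width: 0.0854
```

```bash
python3 st.py .4435 -.182 .041 8.4
```

```text
[ 0.4517 -0.1717  0.1462] ang 9.21 tilt [ 0.014 -0.   ] w 0.0854 F [-0.9 -0.1 -0.3] t 46.25
need [-0.0082 -0.0103 -0.1052] yaw -0.014
```

Call:
drive_tool([
  {"fingers": 0,"dx": -0.004,"dy": -0.005,"dz": -0.015,"yaw": -0.008},
  {"fingers": 0,"dx": -0.003,"dy": -0.005,"dz": -0.015,"yaw": -0.006},
  {"fingers": 0,"dx": 0,"dy": 0,"dz": -0.015,"yaw": 0},
  {"fingers": 0,"dx": 0,"dy": 0,"dz": -0.015,"yaw": 0},
  {"fingers": 0,"dx": 0,"dy": 0,"dz": -0.015,"yaw": 0},
])

```text
clock: 46.88
position: [0.4452, -0.1826, 0.0671]
ee_rot: [0.997, 0.073, 0.008, 0.001]
force: [-0.2, -0.1, -0.4]
gripper_width: 0.0852
```

```bash
python3 st.py .4435 -.182 .041 8.4
```

```text
[ 0.4452 -0.1826  0.0671] ang 8.38 tilt [ 0.016 -0.002] w 0.0852 F [-0.2 -0.1 -0.4] t 46.875
need [-0.0017  0.0006 -0.0261] yaw 0.0
```

Call:
drive_tool([
  {"fingers": 0,"dx": -0.0015,"dy": 0.0005,"dz": -0.012,"yaw": 0},
  {"fingers": 0,"dx": 0,"dy": 0,"dz": -0.012,"yaw": 0},
  {"fingers": 0.3,"dx": 0,"dy": 0,"dz": 0,"yaw": 0},
  {"fingers": 1,"dx": 0,"dy": 0,"dz": 0,"yaw": 0},
  {"fingers": 1,"dx": 0,"dy": 0,"dz": 0,"yaw": 0},
  {"fingers": 1,"dx": 0,"dy": 0,"dz": 0,"yaw": 0},
  {"fingers": 1,"dx": 0,"dy": 0,"dz": 0,"yaw": 0},
  {"fingers": 1,"dx": 0,"dy": 0,"dz": 0,"yaw": 0},
])

```text
clock: 47.88
position: [0.4429, -0.1814, 0.0404]
ee_rot: [0.997, 0.073, 0.007, 0.001]
force: [-0.8, -0.1, -2.3]
gripper_width: 0.0472
```

```bash
python3 st.py .6714 -.0967 .051 5
```

```text
[ 0.4429 -0.1814  0.0404] ang 8.39 tilt [ 0.014 -0.001] w 0.0472 F [-0.8 -0.1 -2.3] t 47.875
need [0.2285 0.0847 0.0106] yaw -0.059
```

Call:
drive_tool([
  {"fingers": 1,"dx": 0,"dy": 0,"dz": 0.04,"yaw": 0},
  {"fingers": 1,"dx": 0,"dy": 0,"dz": 0.05,"yaw": 0},
  {"fingers": 1,"dx": 0.015,"dy": 0.012,"dz": 0.03,"yaw": -0.006},
  {"fingers": 1,"dx": 0.02,"dy": 0.012,"dz": 0,"yaw": -0.006},
  {"fingers": 1,"dx": 0.02,"dy": 0.012,"dz": 0,"yaw": -0.006},
  {"fingers": 1,"dx": 0.02,"dy": 0.012,"dz": 0,"yaw": -0.006},
  {"fingers": 1,"dx": 0.02,"dy": 0.012,"dz": 0,"yaw": -0.006},
  {"fingers": 1,"dx": 0.02,"dy": 0.01,"dz": 0,"yaw": -0.006},
  {"fingers": 1,"dx": 0.02,"dy": 0.007,"dz": 0,"yaw": -0.006},
  {"fingers": 1,"dx": 0.02,"dy": 0.002,"dz": 0,"yaw": -0.006},
  {"fingers": 1,"dx": 0.02,"dy": 0,"dz": 0,"yaw": -0.006},
  {"fingers": 1,"dx": 0.02,"dy": 0,"dz": 0,"yaw": 0},
])

```text
clock: 49.38
position: [0.638, -0.0971, 0.1602]
ee_rot: [0.999, 0.045, 0.003, -0.001]
force: [0.7, -0.6, -2.8]
gripper_width: 0.0472
```

Call:
drive_tool([
  {"fingers": 1,"dx": 0.01,"dy": 0,"dz": 0,"yaw": 0},
  {"fingers": 1,"dx": 0,"dy": 0,"dz": 0,"yaw": 0},
])

```text
clock: 49.62
position: [0.6485, -0.0969, 0.1592]
ee_rot: [0.999, 0.045, 0.002, -0.001]
force: [-0.0, -0.2, -2.5]
gripper_width: 0.0469
```

```bash
python3 st.py .6716 -.0967 .050 5
```

```text
[ 0.6485 -0.0969  0.1592] ang 5.16 tilt [0.005 0.003] w 0.0469 F [-0.  -0.2 -2.5] t 49.625
need [ 0.0231  0.0002 -0.1092] yaw -0.003
```

Call:
drive_tool([
  {"fingers": 1,"dx": 0.01,"dy": 0,"dz": -0.02,"yaw": -0.001},
  {"fingers": 1,"dx": 0.01,"dy": 0,"dz": -0.025,"yaw": -0.001},
  {"fingers": 1,"dx": 0,"dy": 0,"dz": -0.02,"yaw": 0},
  {"fingers": 1,"dx": 0,"dy": 0,"dz": -0.01,"yaw": 0},
  {"fingers": 1,"dx": 0,"dy": 0,"dz": 0,"yaw": 0},
])

```text
clock: 50.25
position: [0.6651, -0.0969, 0.0817]
ee_rot: [0.999, 0.044, 0.0, -0.001]
force: [-0.0, 0.8, -1.6]
gripper_width: 0.0474
```

```bash
python3 st.py .6716 -.0967 .050 5
```

```text
[ 0.6651 -0.0969  0.0817] ang 5.02 tilt [0.    0.003] w 0.0474 F [-0.   0.8 -1.6] t 50.25
need [ 0.0065  0.0002 -0.0317] yaw -0.0
```

Call:
drive_tool([
  {"fingers": 1,"dx": 0.005,"dy": 0.0002,"dz": 0,"yaw": 0},
  {"fingers": 1,"dx": 0.001,"dy": 0,"dz": -0.006,"yaw": 0},
  {"fingers": 1,"dx": 0,"dy": 0,"dz": -0.004,"yaw": 0},
  {"fingers": 1,"dx": 0,"dy": 0,"dz": 0,"yaw": 0},
])

```text
clock: 50.75
position: [0.6731, -0.0972, 0.074]
ee_rot: [0.999, 0.044, 0.002, -0.001]
force: [-0.2, -0.5, -2.3]
gripper_width: 0.0474
```

```bash
python3 st.py .6719 -.0967 .050 5; python3 -c "
from h import *
T=pose();np.save('T9.npy',T);shot('wrist','w9')
b=cv2.imread('pics/w9.png');cv2.imwrite('pics/c9.png',cv2.resize(b[115:195,215:415],None,fx=4,fy=4,interpolation=cv2.INTER_CUBIC))"
```

```text
[ 0.6731 -0.0972  0.074 ] ang 5.02 tilt [0.005 0.002] w 0.0474 F [-0.2 -0.5 -2.3] t 50.75
need [-0.0012  0.0005 -0.024 ] yaw -0.0
```

View pics/c9.png

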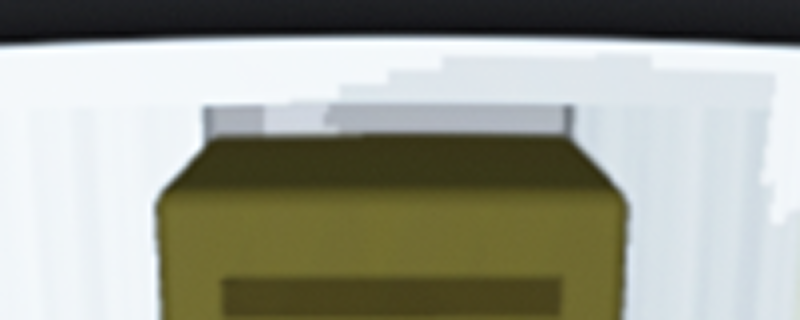

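```bash
python3 - <<'E'
from h import *
T=np.load('T9.npy');c,s=np.cos(np.radians(5)),np.sin(np.radians(5))
def f(p): d=p[:2]-np.array([.6714,-.0967]); return (np.array([c*d[0]+s*d[1],-s*d[0]+c*d[1]])*1000).round(1)
for n,uv,z in [('pockL',(266,140.75),.022),('pockR',(358,140.75),.022),('brTopL',(254.5,164.5),.0737),('brTopR',(372,164.5),.0737)]: print(n,f(won(T,*uv,z)))
print(f(T[:3,3]))
E
```

```text
pockL [57.6 25.4]
pockR [ 57.7 -25.3]
brTopL [54.9 22.3]
brTopR [ 55.  -23.6]
[ 1.7 -0.6]
```

Call:
drive_tool([
  {"fingers": 1,"dx": -0.001,"dy": 0.0007,"dz": -0.006,"yaw": 0},
  {"fingers": 1,"dx": 0,"dy": 0,"dz": -0.005,"yaw": 0},
  {"fingers": 1,"dx": 0,"dy": 0,"dz": -0.004,"yaw": 0},
])

```text
clock: 51.18
position: [0.6725, -0.0966, 0.0588]
ee_rot: [0.999, 0.044, 0.003, -0.001]
force: [-0.2, -0.0, -2.6]
gripper_width: 0.0471
```

```bash
python3 st.py .6722 -.0967 .050 5
```

```text
[ 0.6725 -0.0966  0.0588] ang 5.02 tilt [0.006 0.001] w 0.0471 F [-0.2 -0.  -2.6] t 51.175
need [-0.0003 -0.0001 -0.0088] yaw -0.0
```

Call:
drive_tool([
  {"fingers": 1,"dx": 0,"dy": 0,"dz": -0.004,"yaw": 0},
  {"fingers": 1,"dx": 0,"dy": 0,"dz": -0.003,"yaw": 0},
  {"fingers": 1,"dx": 0,"dy": 0,"dz": -0.0015,"yaw": 0},
])

```text
clock: 51.55
position: [0.6723, -0.0965, 0.0505]
ee_rot: [0.999, 0.044, 0.002, -0.001]
force: [-5.9, 1.6, 9.7]
gripper_width: 0.0471
```

```bash
python3 st.py .6722 -.0967 .050 5
```

```text
[ 0.6723 -0.0965  0.0505] ang 5.03 tilt [0.005 0.002] w 0.0471 F [-5.9  1.6  9.7] t 51.55
need [-0.0001 -0.0002 -0.0005] yaw -0.0
```

Call:
drive_tool([
  {"fingers": 0.8,"dx": 0,"dy": 0,"dz": 0,"yaw": 0},
  {"fingers": 0,"dx": 0,"dy": 0,"dz": 0,"yaw": 0},
  {"fingers": 0,"dx": 0,"dy": 0,"dz": 0,"yaw": 0},
  {"fingers": 0,"dx": 0,"dy": 0,"dz": 0,"yaw": 0},
  {"fingers": 0,"dx": 0,"dy": 0,"dz": 0.03,"yaw": 0},
  {"fingers": 0,"dx": 0,"dy": 0,"dz": 0.05,"yaw": 0},
  {"fingers": 0,"dx": 0,"dy": 0,"dz": 0.05,"yaw": 0},
  {"fingers": 0,"dx": 0,"dy": -0.02,"dz": 0.05,"yaw": 0},
  {"fingers": 0,"dx": -0.02,"dy": -0.02,"dz": 0.02,"yaw": 0},
  {"fingers": 0,"dx": -0.02,"dy": -0.02,"dz": 0,"yaw": 0},
  {"fingers": 0,"dx": 0,"dy": 0,"dz": 0,"yaw": 0},
  {"fingers": 0,"dx": 0,"dy": 0,"dz": 0,"yaw": 0},
])

```text
clock: 53.05
position: [0.6323, -0.1577, 0.259]
ee_rot: [0.999, 0.044, 0.006, 0.0]
force: [-0.3, -1.2, -0.4]
gripper_width: 0.0855
```

```bash
python3 st.py; python3 - <<'E'
from h import *
T=pose();np.save('T10.npy',T);shot('wrist','w10');H,S,V=hsv('w10')
red=((H<6)|(H>174))&(S>150)&(V>90); yel=(H>20)&(H<33)&(S>150)&(V>150); blue=(H>100)&(H<125)&(S>150)&(V>50)
for n,m,z in(('red',red,.034),('yel',yel,.037),('blue',blue,.045)):
    for c in comps(m[:300].copy() if 0 else box(m,0,640,0,290),25):
        print(n,wrect(c,z,T),cv2.boundingRect(c))
ol=((H>19)&(H<45)&(S>90)&(V>25))|red
for c in comps(box(ol,100,640,0,290),1500): print('brick z=.05',wrect(c,.05,T),cv2.boundingRect(c))
E
```

```text
[ 0.6323 -0.1577  0.259 ] ang 5.08 tilt [ 0.011 -0.   ] w 0.0855 F [-0.3 -1.2 -0.4] t 53.05
red (array([ 0.6607, -0.3037,  0.0324,  0.0121]), 60.5) (426, 151, 23, 20)
red (array([0.6503, 0.124 , 0.0514, 0.033 ]), -85.2) (86, 130, 31, 27)
red (array([0.6596, 0.0146, 0.0513, 0.0329]), -84.6) (152, 123, 39, 30)
red (array([ 0.6699, -0.0948,  0.0512,  0.0331]), -84.7) (237, 119, 46, 31)
red (array([ 0.7801, -0.0286,  0.0173,  0.0169]), 6.0) (203, 29, 15, 15)
red (array([ 0.8344, -0.3913,  0.072 ,  0.0288]), 30.6) (502, 8, 28, 53)
red (array([ 0.9189, -0.5491,  0.0504,  0.0491]), -2.9) (579, 3, 20, 32)
blue (array([ 0.6782, -0.1906,  0.073 ,  0.0151]), 5.8) (340, 101, 15, 68)
brick z=.05 (array([0.6534, 0.0897, 0.1092, 0.0507]), -1.9) (100, 99, 31, 86)
brick z=.05 (array([0.663 , 0.0022, 0.1069, 0.0583]), 4.8) (151, 90, 50, 94)
brick z=.05 (array([ 0.6722, -0.0976,  0.1064,  0.0493]), 5.3) (237, 83, 47, 100)
```

View pics/w10.png

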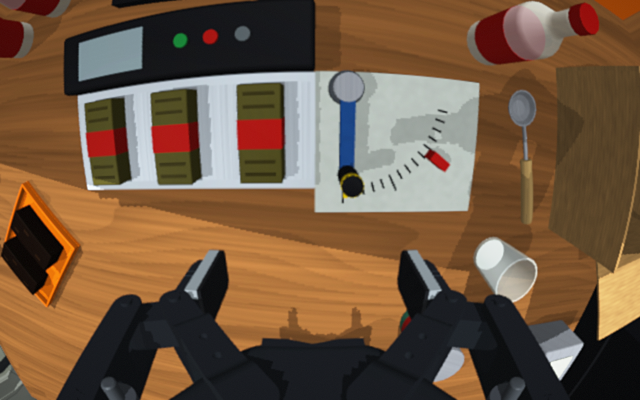

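All three fresh bricks sit flat in their pockets, at about (105,140), (175,138) and (260,133). The knob is at (351,186), the hinge cap at (347,88) and the flag at (437,160). Computing the priming geometry.

```bash
python3 - <<'E'
from h import *
T=np.load('T10.npy');T2=np.load('T2.npy')
for TT,f,kb,fb in((T,'w10',(330,170,365,205),(420,145,455,175)),(T2,'w2',(470,165,515,200),(515,145,550,175))):
    H,S,V=hsv(f)
    dark=box(V<70,kb[0],kb[2],kb[1],kb[3])
    red=box(((H<6)|(H>174))&(S>150)&(V>90),fb[0],fb[2],fb[1],fb[3])
    for c in comps(dark,30): print(f,'dark',cv2.boundingRect(c))
    p=np.argwhere(red); print('flagpx',p.mean(0)[::-1], won(TT,*p.mean(0)[::-1],.034).round(4))
k=won(T,351,186,.101);k2=won(T2,496,184,.101); print('knob',k,k2)
x=np.array([np.cos(np.radians(5)),np.sin(np.radians(5))])
for kk in(k,k2): print('hinge',kk[:2]+.095*x)
print('hinge cap z .055',won(T,347,88,.055))
# flag from top cam and scene cam
for n,b in(('top',(405,155,435,190)),('scene',(200,255,228,278))):
    H,S,V=hsv(n+'0');red=box(((H<6)|(H>174))&(S>150)&(V>90),b[0],b[2],b[1],b[3]);p=np.argwhere(red).mean(0)[::-1];print(n,p,onz(n,*p,.030))
print('knob top/scene',onz('top',380.2,173,.101),onz('scene',261,234,.101))
b=cv2.imread('pics/w10.png');cv2.imwrite('pics/c10.png',cv2.resize(b[60:220,315:485],None,fx=3.7,fy=3.7,interpolation=cv2.INTER_CUBIC))
E
```

```text
w10 dark (338, 170, 26, 27)
flagpx [437.17391304 160.03043478] [ 0.6606 -0.3034  0.034 ]
w2 dark (472, 166, 36, 28)
flagpx [535.82539683 160.73544974] [ 0.6606 -0.2979  0.034 ]
knob [ 0.63657665 -0.19292286  0.101     ] [ 0.63719456 -0.18630333  0.101     ]
hinge [ 0.73121514 -0.18464307]
hinge [ 0.73183305 -0.17802354]
hinge cap z .055 [ 0.72784516 -0.18437156  0.055     ]
top [419.05555556 171.        ] [ 0.65735081 -0.30672102  0.03      ]
scene [214.92631579 266.26315789] [ 0.66405808 -0.30994781  0.03      ]
knob top/scene [ 0.63425359 -0.1936699   0.101     ] [ 0.64177026 -0.19344142  0.101     ]
```

View pics/c10.png

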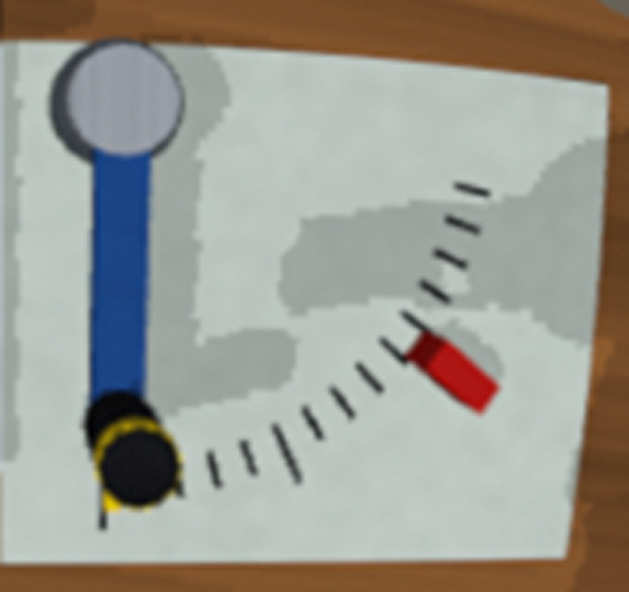

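```bash
python3 - <<'E'
from h import *
T=np.load('T10.npy');c,s=np.cos(np.radians(5)),np.sin(np.radians(5));F=np.array([.6622,.0079])
def f(p): d=p[:2]-F; return np.array([c*d[0]+s*d[1],-s*d[0]+c*d[1]])
k=won(T,352.8,185.1,.101);print('knob',k,f(k));h=f(k)+[.095,0];print('hinge f',h)
for z in(.045,.055,.065):print('cap',z,f(won(T,348.5,87,z)))
for n,uv in(('in',(431.8,154.6)),('out',(447.7,167.8)),('mid',(439.9,161.1))):
    p=f(won(T,*uv,.034));
    for H in(h,h+[-.003,0],h+[0,.003]): d=p-H;print(n,p.round(4),'r',np.hypot(*d).round(4),'phi',np.arctan2(-d[1],-d[0]).round(3))
E
```

```text
knob [ 0.63759035 -0.19449572  0.101     ] [-0.04215595 -0.19948068]
hinge f [ 0.05284405 -0.19948068]
cap 0.045 [ 0.05026004 -0.19994729]
cap 0.055 [ 0.04972667 -0.19879862]
cap 0.065 [ 0.0491933  -0.19764996]
in [-0.0224 -0.3023] r 0.1275 phi 0.939
in [-0.0224 -0.3023] r 0.1257 phi 0.959
in [-0.0224 -0.3023] r 0.1299 phi 0.953
out [-0.0377 -0.3251] r 0.1549 phi 0.946
out [-0.0377 -0.3251] r 0.1531 phi 0.962
out [-0.0377 -0.3251] r 0.1573 phi 0.957
mid [-0.0299 -0.3137] r 0.141 phi 0.944
mid [-0.0299 -0.3137] r 0.1393 phi 0.962
mid [-0.0299 -0.3137] r 0.1435 phi 0.956
```

Call:
drive_tool([
  {"fingers": 0,"dx": 0.002,"dy": -0.018,"dz": -0.02,"yaw": 0},
  {"fingers": 0,"dx": 0.002,"dy": -0.018,"dz": -0.02,"yaw": 0},
  {"fingers": 0,"dx": 0,"dy": 0,"dz": -0.02,"yaw": 0},
  {"fingers": 0,"dx": 0,"dy": 0,"dz": -0.02,"yaw": 0},
  {"fingers": 0,"dx": 0,"dy": 0,"dz": -0.02,"yaw": 0},
  {"fingers": 0,"dx": 0,"dy": 0,"dz": -0.01,"yaw": 0},
  {"fingers": 0,"dx": 0,"dy": 0,"dz": 0,"yaw": 0},
])

```text
clock: 53.98
position: [0.6343, -0.1934, 0.1349]
ee_rot: [0.999, 0.045, 0.001, -0.002]
force: [0.6, -0.5, -0.3]
gripper_width: 0.0852
```

```bash
python3 st.py .637 -.1945 .085 5; python3 - <<'E'
from h import *
T=pose();shot('wrist','w11');H,S,V=hsv('w11')
yel=(H>20)&(H<33)&(S>130)&(V>120)
for c in comps(yel,15): print(cv2.boundingRect(c),wrect(c,.097,T))
E
```

```text
[ 0.6343 -0.1934  0.1349] ang 5.2 tilt [0.002 0.004] w 0.0852 F [ 0.6 -0.5 -0.3] t 53.975
need [ 0.0027 -0.0011 -0.0499] yaw -0.003
(300, 223, 35, 12) (array([ 0.6448, -0.1947,  0.0187,  0.0062]), -88.4)
```

Call:
drive_tool([
  {"fingers": 0,"dx": 0.002,"dy": -0.001,"dz": -0.015,"yaw": -0.002},
  {"fingers": 0,"dx": 0.001,"dy": 0,"dz": -0.015,"yaw": 0},
  {"fingers": 0,"dx": 0,"dy": 0,"dz": -0.012,"yaw": 0},
  {"fingers": 0,"dx": 0,"dy": 0,"dz": -0.008,"yaw": 0},
  {"fingers": 0,"dx": 0,"dy": 0,"dz": 0,"yaw": 0},
], squeeze=25)

```text
clock: 54.65
position: [0.6392, -0.1949, 0.0842]
ee_rot: [0.999, 0.044, 0.003, -0.001]
force: [-0.8, -1.0, -0.1]
gripper_width: 0.085
```

```bash
python3 st.py .638 -.1945 .083 5
```

```text
[ 0.6392 -0.1949  0.0842] ang 5.1 tilt [0.007 0.002] w 0.085 F [-0.8 -1.  -0.1] t 54.65
need [-0.0012  0.0004 -0.0012] yaw -0.002
```

Close on the knob.

Call:
drive_tool([
  {"fingers": 0.5,"dx": -0.001,"dy": 0,"dz": 0,"yaw": 0},
  {"fingers": 0.6,"dx": 0,"dy": 0,"dz": 0,"yaw": 0},
  {"fingers": 0.7,"dx": 0,"dy": 0,"dz": 0,"yaw": 0},
  {"fingers": 0.8,"dx": 0,"dy": 0,"dz": 0,"yaw": 0},
  {"fingers": 1,"dx": 0,"dy": 0,"dz": 0,"yaw": 0},
  {"fingers": 1,"dx": 0,"dy": 0,"dz": 0,"yaw": 0},
  {"fingers": 1,"dx": 0,"dy": 0,"dz": 0,"yaw": 0},
  {"fingers": 1,"dx": 0,"dy": 0,"dz": 0,"yaw": 0},
])

```text
clock: 55.65
position: [0.639, -0.1949, 0.0857]
ee_rot: [0.999, 0.044, 0.004, -0.001]
force: [0.5, 1.0, -1.0]
gripper_width: 0.0214
```

```bash
cat > arm.py <<'E'
from h import *
import sys
# h = hinge; phi from TCP; rows towards target phi
h=np.array(eval(sys.argv[1]));tgt=float(sys.argv[2]);n=int(sys.argv[3])
T=pose();s=env.read_state();d=T[:2,3]-h
phi=(np.arctan2(d[1],d[0])-np.radians(185)+np.pi)%(2*np.pi)-np.pi
print('t',s['clock'],'phi',phi.round(3),'r',np.hypot(*d).round(4),'w',round(s['gripper_width'],4),'F',s['force'].round(1),T[:3,3].round(4),'ang',tang(T).round(1),'tilt',T[:2,2].round(3))
P=T[:2,3]
for a in np.linspace(phi,tgt,n+1)[1:]:
    q=h+.095*np.array([np.cos(a+np.radians(185)),np.sin(a+np.radians(185))]);print((q-P).round(4),end=' ');P=q
print('dyaw',np.round((tgt-phi)/n,3))
E
python3 st.py;python3 arm.py "[.7325,-.1863]" .95 16
```

```text
[ 0.639  -0.1949  0.0857] ang 5.06 tilt [0.009 0.002] w 0.0214 F [ 0.5  1.  -1. ] t 55.65
t 55.65 phi 0.004 r 0.0939 w 0.0214 F [ 0.5  1.  -1. ] [ 0.639  -0.1949  0.0857] ang 5.1 tilt [0.009 0.002]
[-0.0004 -0.0057] [ 0.001  -0.0055] [ 0.0013 -0.0055] [ 0.0017 -0.0054] [ 0.002  -0.0053] [ 0.0023 -0.0051] [ 0.0026 -0.005 ] [ 0.0029 -0.0048] [ 0.0031 -0.0047] [ 0.0034 -0.0045] [ 0.0037 -0.0042] [ 0.0039 -0.004 ] [ 0.0041 -0.0038] [ 0.0044 -0.0035] [ 0.0046 -0.0033] [ 0.0047 -0.003 ] dyaw 0.059
```

Call:
drive_tool([
  {"fingers": 1,"dx": 0.0003,"dy": -0.0055,"dz": 0,"yaw": 0.059},
  {"fingers": 1,"dx": 0.0008,"dy": -0.0055,"dz": 0,"yaw": 0.059},
  {"fingers": 1,"dx": 0.0013,"dy": -0.0055,"dz": 0,"yaw": 0.059},
  {"fingers": 1,"dx": 0.0017,"dy": -0.0054,"dz": 0,"yaw": 0.059},
  {"fingers": 1,"dx": 0.002,"dy": -0.0053,"dz": 0,"yaw": 0.059},
  {"fingers": 1,"dx": 0.0023,"dy": -0.0051,"dz": 0,"yaw": 0.059},
])

```text
clock: 56.4
position: [0.6473, -0.2258, 0.0857]
ee_rot: [0.975, 0.223, 0.004, -0.004]
force: [0.0, 1.9, 0.8]
gripper_width: 0.0213
```

```bash
sed -i 's/\.095\*/.0935*/' arm.py; python3 arm.py "[.7317,-.1866]" .947 12
```

```text
t 56.4 phi 0.347 r 0.0931 w 0.0213 F [0.  1.9 0.8] [ 0.6473 -0.2258  0.0857] ang 25.8 tilt [0.006 0.009]
[ 0.0017 -0.0044] [ 0.0023 -0.0041] [ 0.0025 -0.004 ] [ 0.0027 -0.0038] [ 0.0029 -0.0037] [ 0.003  -0.0035] [ 0.0032 -0.0034] [ 0.0034 -0.0032] [ 0.0035 -0.0031] [ 0.0037 -0.0029] [ 0.0038 -0.0027] [ 0.004  -0.0025] dyaw 0.05
```

Call:
drive_tool([
  {"fingers": 1,"dx": 0.002,"dy": -0.0044,"dz": 0,"yaw": 0.05},
  {"fingers": 1,"dx": 0.0023,"dy": -0.0042,"dz": 0,"yaw": 0.05},
  {"fingers": 1,"dx": 0.0025,"dy": -0.0041,"dz": 0,"yaw": 0.05},
  {"fingers": 1,"dx": 0.0027,"dy": -0.0039,"dz": 0,"yaw": 0.05},
  {"fingers": 1,"dx": 0.0029,"dy": -0.0038,"dz": 0,"yaw": 0.05},
  {"fingers": 1,"dx": 0.003,"dy": -0.0036,"dz": 0,"yaw": 0.05},
  {"fingers": 1,"dx": 0.0032,"dy": -0.0035,"dz": 0,"yaw": 0.05},
  {"fingers": 1,"dx": 0.0034,"dy": -0.0033,"dz": 0,"yaw": 0.05},
  {"fingers": 1,"dx": 0.0035,"dy": -0.0032,"dz": 0,"yaw": 0.05},
  {"fingers": 1,"dx": 0.0037,"dy": -0.003,"dz": 0,"yaw": 0.05},
])

```text
clock: 57.65
position: [0.6723, -0.2569, 0.0855]
ee_rot: [0.887, 0.462, -0.002, -0.013]
force: [-4.7, 2.5, 1.5]
gripper_width: 0.0215
```

```bash
python3 arm.py "[.7317,-.1866]" .947 3
```

```text
t 57.65 phi 0.782 r 0.092 w 0.0215 F [-4.7  2.5  1.5] [ 0.6723 -0.2569  0.0855] ang 55.0 tilt [-0.015  0.021]
[ 0.0031 -0.0043] [ 0.0042 -0.003 ] [ 0.0043 -0.0027] dyaw 0.055
```

Call:
drive_tool([
  {"fingers": 1,"dx": 0.003,"dy": -0.004,"dz": 0,"yaw": 0.025},
  {"fingers": 1,"dx": 0.004,"dy": -0.0035,"dz": 0,"yaw": 0.025},
  {"fingers": 1,"dx": 0.003,"dy": -0.002,"dz": 0,"yaw": 0.02},
])

```text
clock: 58.02
position: [0.679, -0.2619, 0.0855]
ee_rot: [0.869, 0.494, -0.005, -0.019]
force: [-8.9, 3.0, 3.7]
gripper_width: 0.0211
```

```bash
python3 arm.py "[.7317,-.1866]" .947 2; python3 - <<'E'
from h import *
T=pose();np.save('T12.npy',T);shot('wrist','w12');shot('top','top12');shot('scene','scene12')
H,S,V=hsv('scene12');h=np.array([.7317,-.1866])
for n in('top','scene'):
    H,S,V=hsv(n+'12')
    u0,v0=proj(n,[.67,-.28,.035]);b=[int(u0-40),int(u0+40),int(v0-40),int(v0+40)]
    for nm,m in(('red',((H<6)|(H>174))&(S>150)&(V>90)),('yel',(H>18)&(H<35)&(S>110)&(V>110))):
        for c in comps(box(m,*b),2): print(n,nm,cv2.boundingRect(c),cv2.contourArea(c))
    im=cv2.imread('pics/'+n+'12.png')[b[2]:b[3],b[0]:b[1]]
    if n=='top': A=im
A=cv2.resize(A,(395,395),interpolation=cv2.INTER_CUBIC);B=cv2.resize(im,(395,395),interpolation=cv2.INTER_CUBIC)
w=cv2.imread('pics/w12.png');C=w[0:300,160:560]
out=np.zeros((595,790,3),np.uint8);out[:395,:395]=A;out[:395,395:]=B;out[395:,:266]=cv2.resize(C,(266,200));cv2.imwrite('pics/comb.png',out)
print(b)
E
```

```text
t 58.025 phi 0.872 r 0.0919 w 0.0211 F [-8.9  3.   3.7] [ 0.679  -0.2619  0.0855] ang 59.3 tilt [-0.027  0.029]
[ 0.002  -0.0033] [ 0.003  -0.0018] dyaw 0.037
scene red (199, 225, 26, 6) 19.5
[187, 267, 225, 305]
```

Call:
drive_tool([
  {"fingers": 1,"dx": 0.0025,"dy": -0.004,"dz": 0,"yaw": 0},
  {"fingers": 1,"dx": 0.003,"dy": -0.0035,"dz": 0,"yaw": 0},
  {"fingers": 1,"dx": 0.002,"dy": -0.002,"dz": 0,"yaw": 0},
])

```text
clock: 58.55
position: [0.6824, -0.2646, 0.0853]
ee_rot: [0.868, 0.496, -0.007, -0.027]
force: [-9.6, 6.2, 5.0]
gripper_width: 0.0211
```

```bash
python3 arm.py "[.7317,-.1866]" .947 2; python3 - <<'E'
from h import *
T=pose();np.save('T12.npy',T);shot('wrist','w12');shot('top','top12');shot('scene','scene12')
h=np.array([.7317,-.1866])
H,S,V=hsv('w12')
for nm,m,z in(('red',((H<6)|(H>174))&(S>150)&(V>60),.034),('yel',(H>18)&(H<35)&(S>130)&(V>110),.037)):
    for c in comps(m,8):
        P=wrect(c,z,T);d=P[0][:2]-h
        if np.hypot(*d)<.25: print(nm,P,cv2.boundingRect(c),'phi',((np.arctan2(d[1],d[0])-np.radians(185)+np.pi)%(2*np.pi)-np.pi).round(3),'r',np.hypot(*d).round(3))
E
```

```text
t 58.55 phi 0.92 r 0.0922 w 0.0211 F [-9.6  6.2  5. ] [ 0.6824 -0.2646  0.0853] ang 59.4 tilt [-0.038  0.04 ]
[ 0.0004 -0.0017] [ 0.0011 -0.0006] dyaw 0.013
red (array([ 0.8351, -0.3913,  0.1255,  0.0908]), -58.7) (514, 214, 107, 117) phi 1.951 r 0.229
red (array([ 0.6653, -0.0948,  0.0738,  0.0371]), -75.2) (114, 0, 96, 60) phi -1.032 r 0.113
yel (array([ 0.6645, -0.2965,  0.0354,  0.0218]), -56.3) (288, 274, 49, 38) phi 0.935 r 0.129
```

```bash
python3 - <<'E'
from h import *
w=cv2.imread('pics/w12.png')
out=np.zeros((600,800,3),np.uint8)
out[:300,:]=cv2.resize(w[190:340,180:580],(800,300),interpolation=cv2.INTER_CUBIC)
for i,n in enumerate(('top','scene')):
    u,v=map(int,proj(n,[.68,-.27,.035]));im=cv2.imread('pics/'+n+'12.png')[v-30:v+30,u-40:u+40]
    print(n,u,v);out[300:,i*400:i*400+400]=cv2.resize(im,(400,300),interpolation=cv2.INTER_CUBIC)
cv2.imwrite('pics/comb2.png',out)
E
```

```text
top 405 162
scene 232 268
```

View pics/comb2.png

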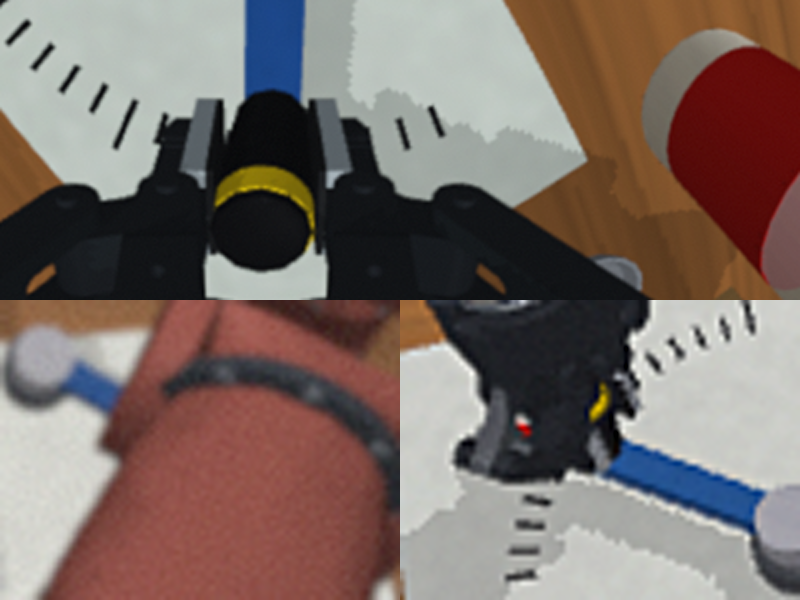

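The wrist panel shows the knob centred between the pads at (262,190), and the scene panel shows the blue arm clearly. I'll measure the arm angle numerically from the blue bar, with the rest picture as reference.

```bash
cat > blue.py <<'E'
from h import *
def blue(n,f,T=None):
    H,S,V=hsv(f);m=((H>100)&(H<125)&(S>140)&(V>60))
    if n!='wrist':
        u,v=map(int,proj(n,[.69,-.22,.045]));m=box(m,u-55,u+55,max(v-45,0),v+45)
    c=max(comps(m,30),key=cv2.contourArea);k=np.zeros(m.shape,np.uint8);cv2.drawContours(k,[c],-1,1,-1)
    p=np.argwhere(k>0)[:,::-1];P=np.array([(won(T,*q,.046) if n=='wrist' else onz(n,*q,.046))[:2] for q in p],np.float32)
    vx,vy,x,y=cv2.fitLine(P,cv2.DIST_L2,0,.001,.001).ravel()
    a=np.arctan2(vy,vx)-np.radians(5);a=(a+np.pi/4)%np.pi-np.pi/4
    return round(float(a),3),(round(float(x),4),round(float(y),4)),len(p)
if __name__=='__main__':
    print('rest scene',blue('scene','scene0'),'rest w10',blue('wrist','w10',np.load('T10.npy')))
    print('now scene',blue('scene','scene12'),'wrist',blue('wrist','w12',np.load('T12.npy')))
E
python3 blue.py; python3 st.py
```

```text
rest scene (-0.006, (0.6814, -0.1937), 180) rest w10 (-0.006, (0.6802, -0.1905), 909)
[ 0.6825 -0.2646  0.0853] ang 59.41 tilt [-0.038  0.04 ] w 0.0211 F [-7.9  6.3  3.4] t 58.7Traceback (most recent call last):
  File "blue.py", line 13, in <module>
    print('now scene',blue('scene','scene12'),'wrist',blue('wrist','w12',np.load('T12.npy')))
                                                      ~~~~^^^^^^^^^^^^^^^^^^^^^^^^^^^^^^^^^^
  File "blue.py", line 7, in blue
    p=np.argwhere(k>0)[:,::-1];P=np.array([(won(T,*q,.046) if n=='wrist' else onz(n,*q,.046))[:2] for q in p],np.float32)
                                            ~~~^^^^^^^^^^^
  File "h.py", line 31, in won
    p=viewer.camera_params('wrist');K=np.array(p['K']);C=T@np.array(p['T_tool_cam'])
ValueError: time passes only in moves, steps and waits
```

```bash
sed -i "s/^from rig import env, viewer/from rig import env, viewer as _v\nimport functools\nclass viewer:\n    get_image=staticmethod(_v.get_image)\n    camera_params=staticmethod(functools.lru_cache(_v.camera_params))/" h.py; sed -i "s/^    print('rest.*$//" blue.py; python3 blue.py; python3 arm.py "[.7317,-.1866]" .947 2
```

```text
now scene (0.91, (0.7067, -0.2334), 240) wrist (0.932, (0.7043, -0.2284), 3777)
t 58.7 phi 0.921 r 0.0922 w 0.0211 F [-7.9  6.3  3.4] [ 0.6825 -0.2646  0.0853] ang 59.4 tilt [-0.038  0.04 ]
[ 0.0004 -0.0017] [ 0.0011 -0.0006] dyaw 0.013
```

Current angle is about 0.92, with the flag at about 0.947. Pushing the last bit.

Call:
drive_tool([
  {"fingers": 1,"dx": 0.003,"dy": -0.0035,"dz": 0,"yaw": 0},
  {"fingers": 1,"dx": 0.002,"dy": -0.0025,"dz": 0,"yaw": 0},
])

```text
clock: 58.95
position: [0.6842, -0.2657, 0.0854]
ee_rot: [0.867, 0.497, -0.008, -0.033]
force: [-10.7, 7.0, 4.8]
gripper_width: 0.021
```

```bash
python3 arm.py "[.7317,-.1866]" .947 1; python3 - <<'E'
from h import *
from blue import blue
T=pose();shot('wrist','w13');shot('scene','scene13');print(blue('scene','scene13'),blue('wrist','w13',T))
E
python3 arm.py "[.7317,-.1866]" .947 1
```

```text
t 58.95 phi 0.943 r 0.0922 w 0.021 F [-10.7   7.    4.8] [ 0.6842 -0.2657  0.0854] ang 59.6 tilt [-0.047  0.049]
[-0.0003 -0.0013] dyaw 0.004
(0.94, (0.7077, -0.234), 241) (0.949, (0.7051, -0.2292), 3787)
t 59.05 phi 0.943 r 0.0922 w 0.0211 F [-11.5   7.2   5.4] [ 0.6842 -0.2657  0.0854] ang 59.6 tilt [-0.047  0.049]
[-0.0003 -0.0013] dyaw 0.004
```

On the flag by all three measures (0.943–0.955). Holding for over 1.5 s; the arm keeps its target during camera calls.

```bash
python3 - <<'E'
from h import *
h=np.array([.7317,-.1866])
for i in range(36):
    viewer.get_image('scene')
    if i%7==0:
        s=env.read_state();d=s['position'][:2]-h;print(s['clock'],((np.arctan2(d[1],d[0])-np.radians(185)+np.pi)%(2*np.pi)-np.pi).round(4),s['force'].round(1))
E
python3 arm.py "[.7317,-.1866]" .0 18
```

```text
59.1 0.943 [-10.4   7.9   5.4]
59.45 0.9429 [-9.7  7.4  4.4]
59.8 0.9431 [-10.1   8.1   5.4]
60.15 0.9429 [-9.9  7.7  3.9]
60.5 0.9431 [-10.2   7.5   5.6]
60.85 0.9431 [-10.8   7.2   5. ]
t 60.85 phi 0.943 r 0.0923 w 0.0214 F [-10.8   7.2   5. ] [ 0.6842 -0.2657  0.0854] ang 59.6 tilt [-0.047  0.049]
[-0.0048  0.0016] [-0.004   0.0028] [-0.0038  0.003 ] [-0.0037  0.0032] [-0.0035  0.0034] [-0.0033  0.0036] [-0.0031  0.0038] [-0.0029  0.0039] [-0.0027  0.0041] [-0.0025  0.0042] [-0.0023  0.0043] [-0.002   0.0045] [-0.0018  0.0046] [-0.0016  0.0046] [-0.0013  0.0047] [-0.0011  0.0048] [-0.0008  0.0048] [-0.0006  0.0049] dyaw -0.052
```

Call:
drive_tool([
  {"fingers": 1,"dx": -0.002,"dy": 0.0015,"dz": 0,"yaw": -0.03},
  {"fingers": 1,"dx": -0.003,"dy": 0.0025,"dz": 0,"yaw": -0.04},
  {"fingers": 1,"dx": -0.003,"dy": 0.0025,"dz": 0,"yaw": -0.05},
  {"fingers": 1,"dx": -0.003,"dy": 0.003,"dz": 0,"yaw": -0.05},
  {"fingers": 1,"dx": -0.003,"dy": 0.003,"dz": 0,"yaw": -0.05},
  {"fingers": 1,"dx": -0.003,"dy": 0.0033,"dz": 0,"yaw": -0.05},
])

```text
clock: 61.6
position: [0.663, -0.2484, 0.0854]
ee_rot: [0.926, 0.376, -0.007, -0.032]
force: [-3.9, 4.0, 0.9]
gripper_width: 0.0212
```

```bash
python3 arm.py "[.7317,-.1866]" .0 14
```

```text
t 61.6 phi 0.646 r 0.0924 w 0.0212 F [-3.9  4.   0.9] [ 0.663  -0.2484  0.0854] ang 44.2 tilt [-0.037  0.054]
[-0.0036  0.0025] [-0.0027  0.0034] [-0.0025  0.0035] [-0.0023  0.0036] [-0.0022  0.0037] [-0.002   0.0038] [-0.0018  0.0039] [-0.0016  0.004 ] [-0.0014  0.0041] [-0.0013  0.0041] [-0.0011  0.0042] [-0.0009  0.0042] [-0.0007  0.0043] [-0.0005  0.0043] dyaw -0.046
```

Call:
drive_tool([
  {"fingers": 1,"dx": -0.0027,"dy": 0.003,"dz": 0,"yaw": -0.05},
  {"fingers": 1,"dx": -0.0026,"dy": 0.0034,"dz": 0,"yaw": -0.05},
  {"fingers": 1,"dx": -0.0025,"dy": 0.0035,"dz": 0,"yaw": -0.05},
  {"fingers": 1,"dx": -0.0023,"dy": 0.0036,"dz": 0,"yaw": -0.05},
  {"fingers": 1,"dx": -0.0022,"dy": 0.0037,"dz": 0,"yaw": -0.05},
  {"fingers": 1,"dx": -0.002,"dy": 0.0038,"dz": 0,"yaw": -0.05},
  {"fingers": 1,"dx": -0.0018,"dy": 0.0039,"dz": 0,"yaw": -0.05},
  {"fingers": 1,"dx": -0.0015,"dy": 0.004,"dz": 0,"yaw": -0.05},
])

```text
clock: 62.6
position: [0.6442, -0.2169, 0.0853]
ee_rot: [0.982, 0.185, -0.002, -0.027]
force: [-1.7, 4.0, 0.2]
gripper_width: 0.0212
```

```bash
python3 arm.py "[.7317,-.1866]" .0 5
```

```text
t 62.6 phi 0.246 r 0.0926 w 0.0212 F [-1.7  4.   0.2] [ 0.6442 -0.2169  0.0853] ang 21.3 tilt [-0.014  0.052]
[-0.0022  0.0041] [-0.0012  0.0045] [-0.001   0.0045] [-0.0007  0.0045] [-0.0005  0.0046] dyaw -0.049
```

Call:
drive_tool([
  {"fingers": 1,"dx": -0.0014,"dy": 0.004,"dz": 0,"yaw": -0.05},
  {"fingers": 1,"dx": -0.0012,"dy": 0.004,"dz": 0,"yaw": -0.05},
  {"fingers": 1,"dx": -0.001,"dy": 0.004,"dz": 0,"yaw": -0.05},
  {"fingers": 1,"dx": -0.0007,"dy": 0.004,"dz": 0,"yaw": -0.05},
  {"fingers": 1,"dx": -0.0005,"dy": 0.003,"dz": 0,"yaw": -0.04},
  {"fingers": 1,"dx": 0,"dy": 0.001,"dz": 0,"yaw": 0},
])

```text
clock: 63.35
position: [0.6395, -0.1951, 0.0853]
ee_rot: [0.997, 0.068, 0.001, -0.022]
force: [-0.8, 0.3, 0.4]
gripper_width: 0.0214
```

```bash
python3 arm.py "[.7317,-.1866]" .0 1
```

```text
t 63.35 phi 0.005 r 0.0926 w 0.0214 F [-0.8  0.3  0.4] [ 0.6395 -0.1951  0.0853] ang 7.8 tilt [-0.001  0.044]
[-0.0009  0.0004] dyaw -0.005
```

Call:
drive_tool([
  {"fingers": 1,"dx": 0,"dy": 0.001,"dz": 0,"yaw": 0},
  {"fingers": 1,"dx": 0,"dy": 0.001,"dz": 0,"yaw": 0},
])

```text
clock: 63.6
position: [0.6394, -0.1947, 0.0853]
ee_rot: [0.997, 0.069, 0.001, -0.02]
force: [-1.5, -1.6, -0.5]
gripper_width: 0.0217
```

```bash
python3 arm.py "[.7317,-.1866]" .0 1
```

```text
t 63.6 phi 0.0 r 0.0926 w 0.0217 F [-1.5 -1.6 -0.5] [ 0.6394 -0.1947  0.0853] ang 7.9 tilt [-0.001  0.04 ]
[-0.0009 -0.    ] dyaw -0.0
```

At the rest stop (force reversed). Opening, lifting clear, and doing the final checks.

Call:
drive_tool([
  {"fingers": 0.7,"dx": 0,"dy": 0,"dz": 0,"yaw": 0},
  {"fingers": 0.3,"dx": 0,"dy": 0,"dz": 0,"yaw": 0},
  {"fingers": 0,"dx": 0,"dy": 0,"dz": 0,"yaw": 0},
  {"fingers": 0,"dx": 0,"dy": 0,"dz": 0,"yaw": 0},
  {"fingers": 0,"dx": 0,"dy": 0,"dz": 0.03,"yaw": 0},
  {"fingers": 0,"dx": 0,"dy": 0,"dz": 0.05,"yaw": 0},
  {"fingers": 0,"dx": 0,"dy": 0,"dz": 0.05,"yaw": 0},
  {"fingers": 0,"dx": -0.04,"dy": 0,"dz": 0.03,"yaw": 0},
  {"fingers": 0,"dx": -0.05,"dy": 0,"dz": 0.03,"yaw": 0},
  {"fingers": 0,"dx": -0.05,"dy": 0,"dz": 0,"yaw": 0},
  {"fingers": 0,"dx": -0.04,"dy": 0,"dz": 0,"yaw": 0},
  {"fingers": 0,"dx": 0,"dy": 0,"dz": 0,"yaw": 0},
])

```text
clock: 65.1
position: [0.4543, -0.1925, 0.2817]
ee_rot: [0.997, 0.068, 0.003, -0.022]
force: [1.1, 0.8, 0.5]
gripper_width: 0.0853
```

```bash
python3 st.py; python3 - <<'E'
from h import *
from blue import blue
T=pose();shot('wrist','w14');shot('scene','scene14');shot('top','top14')
print('arm',blue('scene','scene14'),blue('wrist','w14',T))
for n in('scene',):
    H,S,V=hsv(n+'14');red=((H<6)|(H>174))&(S>150)&(V>90)
    for nm,p in(('L',(.6532,.1125)),('M',(.6622,.0079)),('R',(.6714,-.0967))):
        u,v=map(int,proj(n,[*p,.05]));m=box(red|((H>19)&(H<45)&(S>90)),u-32,u+32,v-30,v+30)
        for c in comps(box(red,u-25,u+25,v-25,v+25),40): print(nm,'band',rect(c,.05,n))
H,S,V=hsv('w14');red=((H<6)|(H>174))&(S>150)&(V>90)
for c in comps(box(red,0,640,0,290),100): print('w band',wrect(c,.05,T),cv2.boundingRect(c))
# change of cup / tin area since start in scene view
a=cv2.imread('pics/scene0.png').astype(int);b=cv2.imread('pics/scene14.png').astype(int)
for nm,(u0,u1,v0,v1) in dict(cup=(130,178,195,245),tin=(168,215,145,202)).items(): print(nm,'mean diff',np.abs(a-b)[v0:v1,u0:u1].mean().round(1))
# spent in tray
H,S,V=hsv('scene14');u,v=map(int,proj('scene',[.441,.3587,.04]))
for c in comps(box(V<70,u-60,u+60,v-50,v+50),100): print('spent',rect(c,.045,'scene'))
E
```

```text
[ 0.4543 -0.1925  0.2817] ang 7.81 tilt [0.002 0.044] w 0.0853 F [1.1 0.8 0.5] t 65.1Traceback (most recent call last):
  File "<stdin>", line 4, in <module>
  File "blue.py", line 6, in blue
    c=max(comps(m,30),key=cv2.contourArea);k=np.zeros(m.shape,np.uint8);cv2.drawContours(k,[c],-1,1,-1)
ValueError: max() iterable argument is empty
```

Call:
drive_tool([
  {"fingers": 0,"dx": -0.02,"dy": -0.05,"dz": 0,"yaw": 0},
  {"fingers": 0,"dx": -0.02,"dy": -0.05,"dz": 0,"yaw": 0},
  {"fingers": 0,"dx": -0.02,"dy": -0.05,"dz": 0,"yaw": 0},
  {"fingers": 0,"dx": -0.02,"dy": -0.05,"dz": 0,"yaw": 0},
  {"fingers": 0,"dx": -0.02,"dy": -0.05,"dz": 0,"yaw": 0},
  {"fingers": 0,"dx": -0.02,"dy": -0.05,"dz": 0,"yaw": 0},
  {"fingers": 0,"dx": 0,"dy": 0,"dz": 0,"yaw": 0},
  {"fingers": 0,"dx": 0,"dy": 0,"dz": 0,"yaw": 0},
])

```text
clock: 66.25
position: [0.3424, -0.5045, 0.279]
ee_rot: [0.997, 0.074, 0.006, -0.023]
force: [-0.8, 0.4, -0.2]
gripper_width: 0.0853
```

```bash
python3 st.py; python3 - <<'E'
from h import *
from blue import blue
shot('scene','scene15');shot('top','top15')
for n in('scene','top'):
    try: print('arm',n,blue(n,n+'15'),'rest ref',blue(n,n+'0'))
    except Exception as e: print('arm',n,e)
    H,S,V=hsv(n+'15');red=((H<6)|(H>174))&(S>150)&(V>90)
    for nm,p in(('L',(.6532,.1125)),('M',(.6622,.0079)),('R',(.6714,-.0967))):
        u,v=map(int,proj(n,[*p,.05]))
        for c in comps(box(red,u-22,u+22,v-22,v+22),20): print(n,nm,'band',rect(c,.05,n),'brick',[rect(k,.05,n) for k in comps(box(red|((H>18)&(H<45)&(S>90)),u-26,u+26,v-30,v+30),200)])
a=cv2.imread('pics/scene0.png').astype(int);b=cv2.imread('pics/scene15.png').astype(int)
for nm,(u0,u1,v0,v1) in dict(cup=(130,178,195,245),tin=(168,215,145,202)).items(): print(nm,'mean diff',np.abs(a-b)[v0:v1,u0:u1].mean().round(1))
a=cv2.imread('pics/top0.png').astype(int);b=cv2.imread('pics/top15.png').astype(int)
for nm,(u0,u1,v0,v1) in dict(cup=(455,500,200,240),tin=(425,470,250,290)).items(): print(nm,'top diff',np.abs(a-b)[v0:v1,u0:u1].mean().round(1))
H,S,V=hsv('top15')
for c in comps(box(V<70,110,216,204,312),100): print('spent',rect(c,.045))
E
```

```text
[ 0.3424 -0.5045  0.279 ] ang 8.48 tilt [0.008 0.046] w 0.0853 F [-0.8  0.4 -0.2] t 66.25
arm scene (-0.006, (0.6814, -0.1937), 180) rest ref (-0.006, (0.6814, -0.1937), 180)
scene L band (array([0.6627, 0.1058, 0.0554, 0.0442]), -85.0) brick [(array([0.6636, 0.1059, 0.1233, 0.0552]), 4.5)]
scene M band (array([0.6708, 0.0028, 0.0526, 0.0435]), -84.1) brick [(array([0.6721, 0.003 , 0.1231, 0.0523]), 4.4)]
scene R band (array([ 0.6743, -0.1004,  0.049 ,  0.0319]), -85.1) brick [(array([ 0.6813, -0.0998,  0.1231,  0.0489]), 4.6)]
arm top (-0.02, (0.6852, -0.1891), 80) rest ref (-0.024, (0.6849, -0.189), 83)
top L band (array([0.6525, 0.1115, 0.0449, 0.0311]), -83.5) brick [(array([0.6489, 0.1111, 0.108 , 0.0449]), 6.5)]
top M band (array([0.6605, 0.0082, 0.0413, 0.0318]), -89.6) brick [(array([0.6577, 0.008 , 0.1071, 0.0424]), 3.7)]
top R band (array([ 0.671 , -0.0954,  0.0445,  0.0301]), -85.5) brick [(array([ 0.6674, -0.0955,  0.1075,  0.0446]), 5.4)]
cup mean diff 3.2
tin mean diff 3.5
cup top diff 3.0
tin top diff 4.8
spent (array([0.4066, 0.3879, 0.1135, 0.0487]), 48.1)
spent (array([0.4773, 0.316 , 0.1117, 0.0454]), 48.1)
```

All checks agree: the arm is at rest, the three bricks look alike and sit in their pockets, both spent bricks are in the tray, and the cup and tin haven't moved.

```bash
python3 -c "
from rig import env
print(env.sign_off())"
```

```text
the job is handed in; nothing more can be done
None
```

The feeder is ready and primed. I handed the job in at about 66 s of the 208 s allowed, and hand-in gives no verdict.

- **Spent bricks:** there were two, in the left and middle pockets. Both now lie flat side by side in the orange tray.
- **Fresh bricks:** all three were there, and each sits in a pocket of its own. Each was lowered until it met the pocket floor at the expected height, with 5 to 10 N of contact. In the final pictures all three look the same size, within 1–2° of each other and about 1–2 mm of their pocket centres in the top view. I saw no sign of one having been knocked aside.
- **Priming:** I gripped the knob and turned the arm to about 0.943 rad. It held steady there for about 1.9 s, and I then eased it back at about 0.4 rad/s until it pressed on the rest stop. I let go only there, and the final scene picture shows the arm exactly as at the start.
- **Cup and tin:** neither shows any change between the first and last pictures.

**Disagreements and limits:**
- **Flag angle:** the closest view put it at about 0.945 rad. The rougher fixed cameras gave 0.93 and 0.98, so I went with the close view. The gripper hid the pointer and most of the flag during the hold, so I judged the angle from the blue arm and the measured tool position. These read 0.94 to 0.955.
- **Wrist tilt:** the tool tilted by up to 0.07 rad during the hold. The grip held, and the wrist force stayed around 14 N.
- **First grip:** my first grip on a spent brick was too high, so I opened and gripped again lower before lifting.

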